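# Fill the desk caddy and lift it ready to carry

## Robot

A 6-joint arm with a two-finger parallel gripper is mounted at the origin on the work surface. World frame = base frame: x ahead of the robot, y to its left, z up, the work surface at z = 0. Lengths are in m, angles in rad, forces in N, time in s.
With the tool pointing down it reaches from about 0.3 to 0.825 m from the base axis. Payload 5.4 kg.
Tool frame: the origin (TCP) lies at the very end of the fingers, on their centre line; the grasp point (between the pads) lies 19 mm behind it; z points along the fingers, y is the line along which they close (so a half turn about z gives the same grasp; the last joint's range is limited). The gripper opens to 92 mm and grips with 3 to 60 N. Pads are 20 mm wide; open, the fingers measure 128 mm over their backs; the gripper's body (75 mm by 189 mm) begins 69 mm behind the grasp point.
Start: joints at [-1.387, 0.158, 1.597, -0, 1.386, -0.21], TCP at [0.221, -0.531, 0.215] pointing down, gripper open.
Joint ranges: [-2.91, 2.91], [-0.94, 2.29], [0.18, 2.7], [-1.29, 4.43], [0.17, 2.64], [-3, 3]. Speed limits (rad/s): [2.57, 2.57, 3.14, 3.14, 3.14, 3.14].

## Interface

Orientations are given as a unit quaternion [x, y, z, w].
In Python, from bench import bot, capture, camera_params gives the robot as it stands.
- The arm moves only by the tool carry_out, never from a script. Its argument "moves" is a list of rows, each an object of numbers: "jaw": the opening, from -1 (shut) to 1 (fully open); "tx", "ty", "tz": the shift along the tool's x, y, z in parts of the range, where 1.0 means 400 mm; "rx", "ry", "rz": the turn, a rotation vector about the tool's x, y, z in parts of the range, where 1.0 means 4 rad. In form: [{"jaw": .., "tx": .., "ty": .., "tz": .., "rx": .., "ry": .., "rz": ..}, ...]. A call has exactly 10 rows; each row is the pose to reach, as a shift and turn from the pose commanded when the call began, along the tool's axes at that moment; what a row does not reach only later rows make up. A row lasts 1/12 s, in which the tool goes at most 41.7 mm and 7.16 degrees, less where a joint would pass 70% of its speed; a pose out of reach is approached as far as the arm can. No shift or turn number may pass 1 either way. A call with a gripper value outside its range is refused whole. The fingers move at their own pace and stop on an object; "newtons" is the grip in N (left out, the last holds). Time passes only in rows, so rows that repeat a pose let the fingers close, or fill a call up. It gives the time, the measured TCP pose, the force, the opening and the grip force at its end, in the units of the state.
- bot.observe(): the state, without advancing time (a new reading comes with each control period).
- capture(name): name is "scene" or "top" or "wrist"; returns the picture (480x640x3 uint8, red, green, blue); there is no depth.
- camera_params(name): a dict with "fx", "fy", "cx", "cy" (pixels), "extrinsics" (4x4, takes a point from world to camera coordinates). Camera axes: x right, y down, z forward; pixel columns grow to the right and rows downward; lengths in m; the calibration is good to about 2 mm. The wrist camera is an equidistant fisheye: a pixel r from the principal point sees the ray r / f radians off the axis. A picture is of the moment at which its call begins: read the wrist's pose just before it. camera_params takes no time and is no camera call; for the wrist camera it gives the pose at the moment of the call.
- bot.job_done(): hands the job in; it is judged then, once.
The state is a dict: "clock": time; "joints": joint angles; "dq": joint speeds; "effort": joint torques, N m; "ee_pos": TCP position; "tcp_rot": TCP orientation; "wrist_force": force on the tool from outside, world axes, zero at the start; "torque": the same for the moment, N m; "finger_gap": finger opening in m; "gripper_force": force on a finger pad.
Only numpy, scipy, OpenCV 4.12 (cv2) and the standard library are available. Lean on these libraries where they do the work, as an engineer would, in place of code of your own. Each camera call takes 0.05 s, during which the arm holds its last target. There are 200 camera calls.

## Task

Pack the small round jar with the wooden lid and the square metal tin into the two empty places of the plywood desk caddy, setting each gently down so that it stands upright on the caddy's floor beside what is already there. Then take the caddy by its handle bar and lift it, level and with all four things still standing in it, until it is at least 12 cm clear of the desk. Finish while still holding it there, steady and level; do not put it down or let go, and leave the other desk things alone.

Things in the scene. Friction and masses are not known exactly. Their poses are not given: they have to be found in the camera images.
- caddy: Plywood desk caddy, loose, 0.4 kg empty. Outside 172 mm (its x) by 120 mm (its y); walls 5 mm thick, 36 mm high; floor 6 mm thick. Origin: centre of its underside, z up. An open bay at each end in x; between them a 36 mm wide trough with pencils, too narrow for jar or tin; above the trough the handle bar, between two upright end boards (36 mm in x, 6 mm thick, 122 mm high, at y = +-57.5 mm).
- bar (a point): Centre of the caddy's flat wooden handle bar, 111 mm above the caddy's underside: the bar runs along the caddy's y, 109 mm free length, 16 mm thick (x), 22 mm high (underside at 100 mm, top at 122 mm), open air beneath it.
- bay_a (a point): Centre of the floor of the bay at the caddy's +x end (52 mm from the caddy's centre, 6 mm above its underside). The bay is 58 mm (x) by 110 mm (y) inside, undivided, with room for two things side by side along y. One end is filled at the start by the tape roll or the ink pad, the other is empty; the jar and the tin each fit either empty place.
- bay_b (a point): The same for the bay at the caddy's -x end. The roll and the ink pad lie in corners of the caddy diagonally across from each other: one near (+52, +28) mm, the other near (-52, -28) mm from the caddy's centre; which is which varies. So the empty places are near (+52, -28) and (-52, +28) mm.
- jar: Round lidded jar, white ceramic with a flat wooden lid of the same width, straight sided: 50 mm diameter, 68 mm tall, about 0.12 kg, standing upright on the desk. Origin: centre of its underside, z up.
- tin: Square metal tin with a lid of the same width, straight sided: 48 x 48 mm, 68 mm tall, about 0.12 kg, standing upright on the desk at some yaw. Origin: centre of its underside, x and y along its sides, z up.
- roll: Brown roll of tape, a ring 52 mm outside diameter, 28 mm hole, 30 mm high, lying flat in one corner of the caddy. Origin: centre of its underside. It stays in the caddy.
- inkpad: Black ink pad with grey lid, a flat box 50 mm (its x) by 52 mm (its y), 30 mm high, lying in the corner diagonally across the caddy from the roll, turned as the caddy is. Origin: centre of its underside. It stays in the caddy.
- candle: Bystander: thick white candle, 76 mm diameter, 75 mm tall. Origin: centre of its underside. Leave alone.
- penpot: Bystander: white pot with a wooden band and pencils, 84 mm diameter, pot 100 mm tall, pencils to 180 mm. Origin: centre of its underside. Leave alone.
- stapler: Bystander: dark stapler, 35 x 130 x 36 mm high, long along its y. Origin: centre of its underside. Leave alone.
- notes: Bystander: block of white note paper, 75 x 75 x 30 mm high. Origin: centre of its underside. Leave alone.
Mind the look-alikes: they are no part of the job. There is more than one size of the tin; the job needs the middle-sized.

How it is judged:
On the way, in this order (a step that is already met when the one before it is completed fails the run):
1. the jar and the tin stand upright on the caddy's floor beside the tape roll and the ink pad, let go, the caddy still on the desk (x of jar in the frame of caddy between -0.086 and 0.086 m and y of jar in the frame of caddy between -0.06 and 0.06 m and z of jar in the frame of caddy between 0.002 and 0.012 m and angle between the z axis of each of jar, tin, roll, inkpad and the z axis of caddy, either way round below 0.12 rad and x of tin in the frame of caddy between -0.086 and 0.086 m and y of tin in the frame of caddy between -0.06 and 0.06 m and z of tin in the frame of caddy between 0.002 and 0.012 m and x of roll in the frame of caddy between -0.086 and 0.086 m and y of roll in the frame of caddy between -0.06 and 0.06 m and z of roll in the frame of caddy between 0.002 and 0.012 m and x of inkpad in the frame of caddy between -0.086 and 0.086 m and y of inkpad in the frame of caddy between -0.06 and 0.06 m and z of inkpad in the frame of caddy between 0.002 and 0.012 m and contact force between the fingers and jar below 0.3 N and contact force between the fingers and tin below 0.3 N and height (world z) of caddy below 0.01 m), for 0.2 s.
2. the loaded caddy is held level and still by the fingers, clear of the desk (height (world z) of caddy above 0.09 m and contact force between the fingers and caddy above 2 N and linear speed of caddy below 0.03 m/s and angular speed of caddy below 0.15 rad/s and angle between caddy's own z axis and vertical below 0.12 rad and x of jar in the frame of caddy between -0.086 and 0.086 m and y of jar in the frame of caddy between -0.06 and 0.06 m and z of jar in the frame of caddy between 0.002 and 0.012 m and angle between the z axis of each of jar, tin, roll, inkpad and the z axis of caddy, either way round below 0.12 rad and x of tin in the frame of caddy between -0.086 and 0.086 m and y of tin in the frame of caddy between -0.06 and 0.06 m and z of tin in the frame of caddy between 0.002 and 0.012 m and x of roll in the frame of caddy between -0.086 and 0.086 m and y of roll in the frame of caddy between -0.06 and 0.06 m and z of roll in the frame of caddy between 0.002 and 0.012 m and x of inkpad in the frame of caddy between -0.086 and 0.086 m and y of inkpad in the frame of caddy between -0.06 and 0.06 m and z of inkpad in the frame of caddy between 0.002 and 0.012 m and contact force between the fingers and jar below 0.3 N and contact force between the fingers and tin below 0.3 N and contact force between caddy and candle below 0.2 N and contact force between caddy and penpot below 0.2 N and contact force between caddy and stapler below 0.2 N and contact force between caddy and notes below 0.2 N), for 0.5 s.
At the end, for the whole second after the job is handed in: The fingers hold the caddy over 90 mm above the desk, within 0.12 rad of level, under 30 mm/s and 0.15 rad/s, clear of bystanders; jar, tin, roll and pad stand on its floor inside its walls (origins 2 to 12 mm above its underside, within 0.12 rad); fingers off jar and tin (all of step 2); the arm keeps its last pose, push and grip.
It fails at once if a bystander is pushed about (over 30 mm) (distance of any of candle, penpot, stapler, notes from where it was at the start of the episode above 0.03 m).
It fails at once if the caddy is tipped well out of level (angle between caddy's own z axis and vertical above 0.3 rad).
It fails at once if the jar is dropped rather than set down (linear speed of jar above 0.75 m/s and contact force between the fingers and jar below 0.05 N and height (world z) of caddy below 0.03 m).
It fails at once if the tin is dropped rather than set down (linear speed of tin above 0.75 m/s and contact force between the fingers and tin below 0.05 N and height (world z) of caddy below 0.03 m).
It also fails if it takes over 72 s, if anything falls off the work surface, if the arm or the gripper's body presses on something with over 40 N, if the wrist force passes 120 N, or if a joint passes its speed limit or range.

## Working session

There is one attempt and no reset: what is moved stays moved. The work goes in short steps, Python scripts to look and compute and a tool call to move; the robot and the scene stay as the last step left them, time stands still between calls to the robot, and variables do not carry over. Pictures are saved under pics/ and viewed, at most 10 in all, crops included, and the job is handed in when it is done.

Besides the shell and the picture viewer there is one more tool, called after ">>>" as name(argument=value, ...) on one line, values as JSON. carry_out: Moves the arm, as the interface text tells. Its arguments: {"type":"object","properties":{"moves":{"type":"array","items":{"type":"object","properties":{"jaw":{"type":"number"},"tx":{"type":"number"},"ty":{"type":"number"},"tz":{"type":"number"},"rx":{"type":"number"},"ry":{"type":"number"},"rz":{"type":"number"}}}},"newtons":{"type":"number"}},"required":["moves"]}

```bash
mkdir -p pics; cat > h.py <<'E'
import numpy as np, cv2
from bench import bot, capture, camera_params
def save(n,im): cv2.imwrite(f"pics/{n}.png", im[...,::-1])
def ray(cp,u,v):
    E=np.array(cp["extrinsics"]);R,t=E[:3,:3],E[:3,3]
    d=np.array([(u-cp["cx"])/cp["fx"],(v-cp["cy"])/cp["fy"],1.])
    return -R.T@t, R.T@d
def onplane(cp,u,v,z):
    o,d=ray(cp,u,v); return o+d*(z-o[2])/d[2]
def proj(cp,p):
    E=np.array(cp["extrinsics"]);q=E[:3,:3]@np.array(p)+E[:3,3]
    return cp["fx"]*q[0]/q[2]+cp["cx"],cp["fy"]*q[1]/q[2]+cp["cy"]
E
python3 - <<'E'
from h import *
print(bot.observe())
for n in("top","scene"):
    im=capture(n);save(n+"0",im);cp=camera_params(n);print(n,cp["fx"],cp["cx"],cp["cy"],np.round(ray(cp,320,240),3))
    np.save(n+"0.npy",im)
E
```

```text
{'clock': 0.0, 'joints': array([-1.38710378e+00,  1.59048532e-01,  1.59819995e+00, -1.40299229e-05,
        1.38614893e+00, -2.10095958e-01]), 'dq': array([-1.30342972e-03, -4.14322428e-04, -1.08774011e-03, -2.77256314e-04,
       -6.15200928e-06, -6.80302343e-04]), 'effort': array([ 7.92708615e-04, -3.85568333e+01, -3.22109020e+01,  7.02412846e-02,
        3.79082677e-02, -1.58012449e-04]), 'ee_pos': array([ 0.22048792, -0.53039639,  0.21363535]), 'tcp_rot': array([ 9.80678215e-01,  1.95625727e-01,  5.01864083e-06, -9.02390892e-04]), 'wrist_force': array([-0.41685371,  0.1856377 ,  0.69790301]), 'torque': array([-0.04656986,  0.00787805,  0.00060845]), 'gripper_force': 0.0, 'finger_gap': 0.09229006192503077}
top 528.0766599278794 318.5077292348592 244.05721024985405 [[ 0.465  0.004  1.174]
 [ 0.119 -0.002 -0.993]]
scene 613.3496609097451 319.73285007068137 239.7560897214609 [[ 1.278 -0.394  1.194]
 [-0.508  0.305 -0.806]]
```

View pics/top0.png

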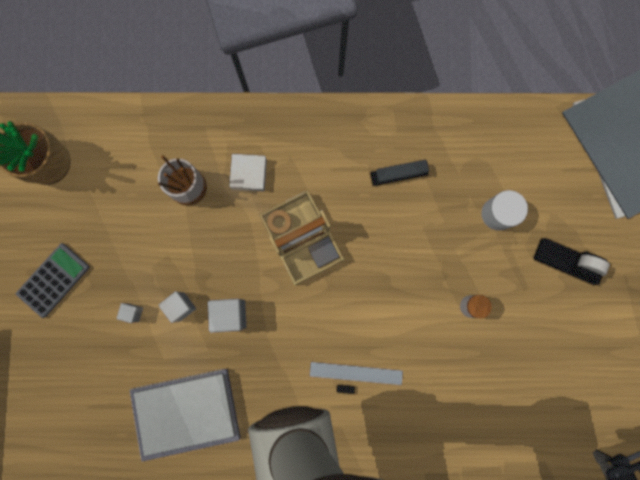

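View pics/scene0.png

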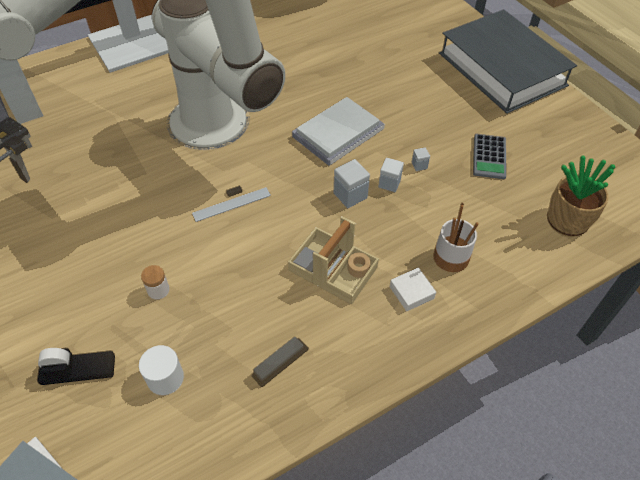

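The top view shows the caddy at (302,238), with the roll at (280,220) in its upper-left bay and the ink pad at (324,250) in the lower-right. The jar with the wooden lid is at (479,306), and three metal tins are at (128,313), (176,306) and (226,315).

Possible confusions:
- **Tin:** the small one at (128,313), the middle one at (176,306) or the big one at (226,315). I choose (176,306).
- **Jar:** the jar at (479,306), the candle at (508,208) or the pen pot at (182,182). I choose (479,306).

Next is a close crop to check this.

```bash
python3 - <<'E'
from h import *
im=np.load("top0.npy");cp=camera_params("top")
c=lambda x0,y0,w,h,s:cv2.resize(im[y0:y0+h,x0:x0+w],None,fx=s,fy=s,interpolation=cv2.INTER_CUBIC)
a=c(100,280,160,60,5); b=c(250,180,105,115,3); d=c(440,270,60,60,5)
M=np.zeros((300+345,800,3),np.uint8);M[:300]=a;M[300:645,:315]=b;M[300:600,330:630]=d
save("crop0",M[:645][:600])
hsv=cv2.cvtColor(im,cv2.COLOR_RGB2HSV)
m=(hsv[...,1]<50).astype(np.uint8)*255
m[:290]=0;m[340:]=0;m[:,:100]=0;m[:,260:]=0
m=cv2.morphologyEx(m,cv2.MORPH_OPEN,np.ones((3,3)))
for k in cv2.findContours(m,0,2)[0]:
    if cv2.contourArea(k)>80: print(cv2.contourArea(k),cv2.minAreaRect(k),[p.tolist() for p in cv2.approxPolyDP(k,2,True)[:,0]])
print("hsv samples",hsv[306,176],hsv[306,188],hsv[317,190],hsv[306,479],hsv[306,466],hsv[330,176],hsv[235,300],hsv[205,270])
m=((hsv[...,0]<13)&(hsv[...,1]>130)).astype(np.uint8)*255
for nm,r in(("lid",(280,330,450,510)),("bar",(190,290,250,350))):
    q=np.zeros_like(m);q[r[0]:r[1],r[2]:r[3]]=m[r[0]:r[1],r[2]:r[3]]
    for k in cv2.findContours(q,0,2)[0]:
        if cv2.contourArea(k)>40:print(nm,cv2.contourArea(k),cv2.minAreaRect(k))
E
```

```text
330.5 ((129.00001525878906, 313.0), (21.97768783569336, 17.856870651245117), 15.945395469665527) [[121, 304], [118, 319], [128, 322], [138, 320], [140, 307]]
1100.5 ((226.32968139648438, 314.9447021484375), (31.86260223388672, 37.11760711669922), 86.18592071533203) [[244, 301], [208, 301], [209, 330], [239, 330], [245, 327]]
658.0 ((176.46002197265625, 306.280029296875), (26.200002670288086, 28.40000343322754), 53.130104064941406) [[185, 294], [174, 292], [159, 304], [170, 321], [179, 320], [194, 309]]
hsv samples [ 40   4 172] [30  3 84] [ 19 120 108] [ 12 161 122] [ 13  60 110] [ 18 112 150] [ 15 130 100] [ 19 112 128]
```

View pics/crop0.png

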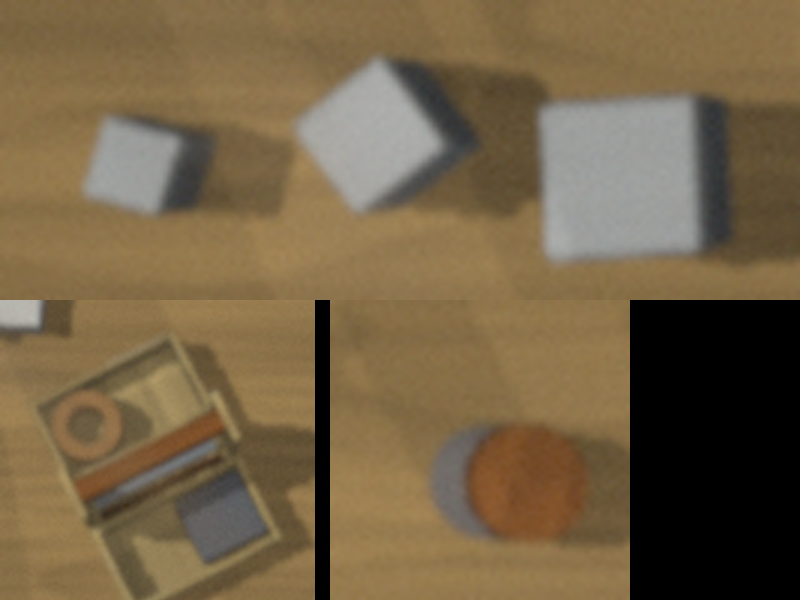

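The crop confirms the middle of the three tins and the wooden-lidded jar. The roll is in the upper-left bay and the ink pad in the lower-right, so the upper-right and lower-left places are empty. Next I'll measure positions.

```bash
cat > meas.py <<'E'
from h import *
def reg(m,r):
    q=np.zeros(m.shape,np.uint8);q[r[0]:r[1],r[2]:r[3]]=m[r[0]:r[1],r[2]:r[3]]*255
    ks=cv2.findContours(q,0,2)[0]; return max(ks,key=cv2.contourArea)
E
python3 - <<'E'
from meas import *
im=np.load("top0.npy");cp=camera_params("top");hsv=cv2.cvtColor(im,cv2.COLOR_RGB2HSV)
S,V,H=hsv[...,1],hsv[...,2],hsv[...,0]
for nm,r in(("tinS",(290,335,105,150)),("tinM",(285,330,150,202)),("tinL",(290,340,203,255))):
    k=reg((S<40)&(V>128),r);P=np.array([onplane(cp,*p,.068)[:2] for p in k[:,0]],np.float32)
    print(nm,cv2.minAreaRect(P),np.round(P.mean(0),4))
k=reg((S>145)&(H<15),(280,330,450,510));P=np.array([onplane(cp,*p,.068)[:2] for p in k[:,0]],np.float32)
print("jar",cv2.minEnclosingCircle(P),cv2.fitEllipse(P))
k=reg((S>145)&(H<14),(190,290,290,350));P=np.array([onplane(cp,*p,.122)[:2] for p in k[:,0]],np.float32)
print("bar",cv2.minAreaRect(P),cv2.contourArea(k))
C=np.array([onplane(cp,u,v,.036)[:2] for u,v in((307.3,192.3),(262.3,215.7),(295,283),(342.7,258.3))])
print(C,C.mean(0)); d=C[1]-C[2];print(np.degrees(np.arctan2(d[1],d[0])))
# scene: jar lid
im=np.load("scene0.npy");cs=camera_params("scene");hsv=cv2.cvtColor(im,cv2.COLOR_RGB2HSV)
k=reg((hsv[...,1]>145)&(hsv[...,0]<15),(255,310,130,180));e=cv2.fitEllipse(k);print("jar scene",onplane(cs,*e[0],.068),e)
E
```

```text
tinS ((0.44427719712257385, 0.40560996532440186), (0.03160141780972481, 0.032392192631959915), 75.10466003417969) [0.4456 0.4076]
tinM ((0.4573277235031128, 0.3071645200252533), (0.04713659733533859, 0.04535656049847603), 38.16994857788086) [0.4596 0.309 ]
tinL ((0.4401806890964508, 0.20252391695976257), (0.06491851806640625, 0.06252405792474747), 3.6630337238311768) [0.4511 0.2008]
jar ((0.4591294229030609, -0.3293270170688629), 0.0242143627256155) ((0.4594435691833496, -0.3290461599826813), (0.04360955208539963, 0.04648960381746292), 170.16897583007812)
bar ((0.6182336807250977, 0.02240893244743347), (0.010686288587749004, 0.02515115588903427), 34.06708526611328) 8.0
[[ 0.70666417  0.02987439]
 [ 0.6545618   0.12783616]
 [ 0.50815168  0.05550258]
 [ 0.56162112 -0.04725512]] [0.60774969 0.0414895 ]
26.291568724286954Traceback (most recent call last):
  File "<stdin>", line 15, in <module>
  File "meas.py", line 4, in reg
    ks=cv2.findContours(q,0,2)[0]; return max(ks,key=cv2.contourArea)
                                          ~~~^^^^^^^^^^^^^^^^^^^^^^^^
ValueError: max() iterable argument is empty
```

```bash
cat >> h.py <<'E'
from scipy.spatial.transform import Rotation as Ro
def go(x,y,z,yawdeg):
    s=bot.observe();R=Ro.from_quat(s["tcp_rot"]).as_matrix()
    d=R.T@(np.array([x,y,z])-s["ee_pos"])*100
    a=np.radians(yawdeg);G=np.array([[np.cos(a),np.sin(a),0],[np.sin(a),-np.cos(a),0],[0,0,-1]])
    print("t cm",np.round(d,2),"r",np.round(Ro.from_matrix(R.T@G).as_rotvec(),4),"rows",round(np.linalg.norm(d)/4.17,1))
E
python3 -c "
from h import *
go(.4594,-.329,.12,26.3);go(.4594,-.329,.038,26.3)"
```

```text
t cm [29.79 -9.42  9.4 ] r [-0.0016 -0.0004 -0.0653] rows 7.8
t cm [29.78 -9.41 17.6 ] r [-0.0016 -0.0004 -0.0653] rows 8.6
```

Units first: shifts go in shares of 400 mm and turns go in shares of 4 rad. So 29.8 cm / 40 = 0.745, -9.4 cm / 40 = -0.235, -0.065 rad / 4 = -0.0163.

>>> carry_out(moves=[{"jaw": 1,"tx": 0.075,"ty": -0.025,"tz": 0.025,"rz": -0.0163},{"jaw": 1,"tx": 0.175,"ty": -0.055,"tz": 0.055,"rz": -0.0163},{"jaw": 1,"tx": 0.275,"ty": -0.0875,"tz": 0.0875,"rz": -0.0163},{"jaw": 1,"tx": 0.37,"ty": -0.1175,"tz": 0.1175,"rz": -0.0163},{"jaw": 1,"tx": 0.465,"ty": -0.1475,"tz": 0.1475,"rz": -0.0163},{"jaw": 1,"tx": 0.5575,"ty": -0.175,"tz": 0.175,"rz": -0.0163},{"jaw": 1,"tx": 0.65,"ty": -0.205,"tz": 0.205,"rz": -0.0163},{"jaw": 1,"tx": 0.745,"ty": -0.235,"tz": 0.235,"rz": -0.0163},{"jaw": 1,"tx": 0.745,"ty": -0.235,"tz": 0.235,"rz": -0.0163},{"jaw": 1,"tx": 0.745,"ty": -0.235,"tz": 0.235,"rz": -0.0163}], newtons=20)

```text
validation failed for argument at $.mo...
```

```bash
python3 - <<'E'
from h import *
go(.4594,-.329,.038,26.3)
cp=camera_params("wrist");im=capture("wrist");save("w1",im);print(cp)
E
```

```text
t cm [29.78 -9.41 17.6 ] r [-0.0016 -0.0004 -0.0653] rows 8.6
{'fx': 371.64829954431775, 'fy': 371.64829954431775, 'cx': 320.313703725394, 'cy': 238.82213426464403, 'extrinsics': array([[ 0.3837625 , -0.92343053, -0.00154825, -0.57483026],
       [-0.88447446, -0.36805382,  0.28677745, -0.03281479],
       [-0.2653889 , -0.10868504, -0.95799598,  0.3912911 ],
       [ 0.        ,  0.        ,  0.        ,  1.        ]])}
```

View pics/w1.png

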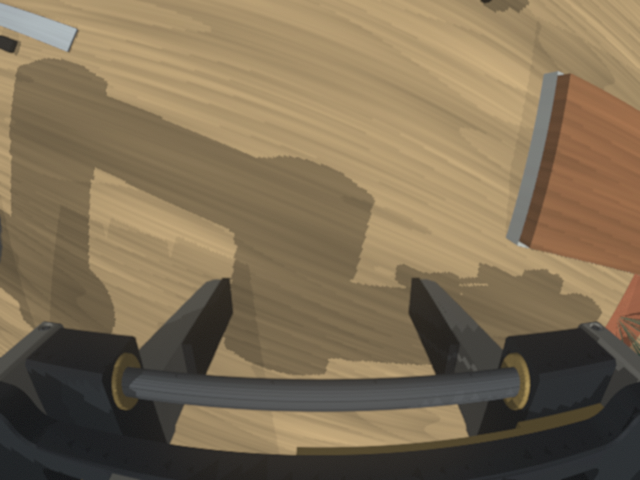

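The arm did not move: the call was refused, probably because the rows lacked rx and ry. The wrist picture only shows the start view, with the fingertips at (225,285) and (418,285). I'll send the rows again with every field filled in.

In the tool's units: 29.8 cm / 40 = 0.745, 26 cm / 40 = 0.65, -0.065 rad / 4 = -0.0163.

>>> carry_out(moves=[{"jaw": 1,"tx": 0.075,"ty": -0.025,"tz": 0.025,"rx": 0,"ry": 0,"rz": -0.0163},{"jaw": 1,"tx": 0.175,"ty": -0.055,"tz": 0.055,"rx": 0,"ry": 0,"rz": -0.0163},{"jaw": 1,"tx": 0.275,"ty": -0.0875,"tz": 0.0875,"rx": 0,"ry": 0,"rz": -0.0163},{"jaw": 1,"tx": 0.37,"ty": -0.1175,"tz": 0.1175,"rx": 0,"ry": 0,"rz": -0.0163},{"jaw": 1,"tx": 0.465,"ty": -0.1475,"tz": 0.1475,"rx": 0,"ry": 0,"rz": -0.0163},{"jaw": 1,"tx": 0.5575,"ty": -0.175,"tz": 0.175,"rx": 0,"ry": 0,"rz": -0.0163},{"jaw": 1,"tx": 0.65,"ty": -0.205,"tz": 0.205,"rx": 0,"ry": 0,"rz": -0.0163},{"jaw": 1,"tx": 0.745,"ty": -0.235,"tz": 0.235,"rx": 0,"ry": 0,"rz": -0.0163},{"jaw": 1,"tx": 0.745,"ty": -0.235,"tz": 0.235,"rx": 0,"ry": 0,"rz": -0.0163},{"jaw": 1,"tx": 0.745,"ty": -0.235,"tz": 0.235,"rx": 0,"ry": 0,"rz": -0.0163}], newtons=20)

```text
clock: 0.98
ee_pos: [0.4602, -0.3277, 0.1193]
tcp_rot: [0.973, 0.229, -0.001, -0.001]
wrist_force: [-0.4, -0.6, 0.6]
finger_gap: 0.0917
gripper_force: 0.0
```

```bash
cat >> meas.py <<'E'
def wplane(cp,uv,z):
    uv=np.asarray(uv,float).reshape(-1,2);E=np.array(cp["extrinsics"]);R,t=E[:3,:3],E[:3,3]
    a=(uv-[cp["cx"],cp["cy"]])/cp["fx"];r=np.linalg.norm(a,axis=1)+1e-9
    d=np.c_[a/r[:,None]*np.sin(r)[:,None],np.cos(r)]@R;o=-R.T@t
    return (o+d*((z-o[2])/d[:,2])[:,None])[:,:2].astype(np.float32)
E
python3 - <<'E'
from meas import *
cp=camera_params("wrist");im=capture("wrist");np.save("w2.npy",im);save("w2",im)
hsv=cv2.cvtColor(im,cv2.COLOR_RGB2HSV)
m=((hsv[...,1]>140)&(hsv[...,0]<15));k=reg(m,(0,470,0,640));print(cv2.boundingRect(k),cv2.contourArea(k))
P=wplane(cp,k[:,0],.068);print(cv2.minEnclosingCircle(P),cv2.fitEllipse(P))
go(.4594,-.329,.038,26.3)
E
```

```text
Traceback (most recent call last):
  File "meas.py", line 4, in reg
    ks=cv2.findContours(q,0,2)[0]; return max(ks,key=cv2.contourArea)
                                          ~~~^^^^^^^^^^^^^^^^^^^^^^^^
ValueError: max() iterable argument is empty
```

View pics/w2.png

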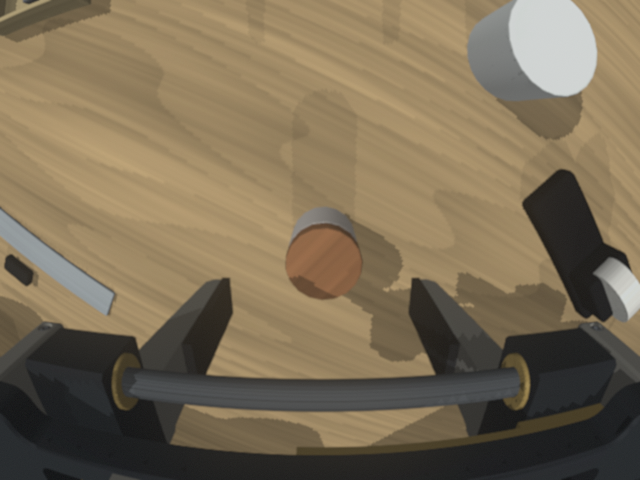

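The wrist view shows the lid at (324,261), centred between the fingertips at (225,285) and (418,285). I'll lower the colour threshold and measure it.

```bash
python3 - <<'E'
from meas import *
cp=camera_params("wrist");im=np.load("w2.npy")
hsv=cv2.cvtColor(im,cv2.COLOR_RGB2HSV);print(hsv[261,324],hsv[290,324],hsv[180,400])
h0=hsv[261,324].astype(int)
m=((abs(hsv[...,0].astype(int)-h0[0])<5)&(hsv[...,1]>h0[1]-25));k=reg(m.astype(np.uint8),(200,310,270,380));print(cv2.boundingRect(k),cv2.contourArea(k))
P=wplane(cp,k[:,0],.068);print(cv2.minEnclosingCircle(P),cv2.fitEllipse(P))
go(.4594,-.329,.038,26.3)
E
```

```text
[ 13 126 138] [ 13 126 134] [ 19  94 158]
(285, 224, 78, 76) 4437.0
((0.45926159620285034, -0.33282405138015747), 0.02576327696442604) ((0.45896080136299133, -0.33277246356010437), (0.04858460649847984, 0.05067590996623039), 124.15227508544922)
t cm [ 0.   -0.04  8.22] r [-0.0008  0.0008  0.0016] rows 2.0
```

>>> carry_out(moves=[{"jaw": 1,"tx": -0.0025,"ty": 0.0038,"tz": 0.0625,"rx": 0,"ry": 0,"rz": 0},{"jaw": 1,"tx": -0.0025,"ty": 0.0038,"tz": 0.13,"rx": 0,"ry": 0,"rz": 0},{"jaw": 1,"tx": -0.0025,"ty": 0.0038,"tz": 0.18,"rx": 0,"ry": 0,"rz": 0},{"jaw": 1,"tx": -0.0025,"ty": 0.0038,"tz": 0.205,"rx": 0,"ry": 0,"rz": 0},{"jaw": 1,"tx": -0.0025,"ty": 0.0038,"tz": 0.205,"rx": 0,"ry": 0,"rz": 0},{"jaw": -1,"tx": -0.0025,"ty": 0.0038,"tz": 0.205,"rx": 0,"ry": 0,"rz": 0},{"jaw": -1,"tx": -0.0025,"ty": 0.0038,"tz": 0.205,"rx": 0,"ry": 0,"rz": 0},{"jaw": -1,"tx": -0.0025,"ty": 0.0038,"tz": 0.205,"rx": 0,"ry": 0,"rz": 0},{"jaw": -1,"tx": -0.0025,"ty": 0.0038,"tz": 0.205,"rx": 0,"ry": 0,"rz": 0},{"jaw": -1,"tx": -0.0025,"ty": 0.0038,"tz": 0.205,"rx": 0,"ry": 0,"rz": 0}], newtons=20)

```text
clock: 1.87
ee_pos: [0.46, -0.3322, 0.0396]
tcp_rot: [0.974, 0.227, 0.0, 0.001]
wrist_force: [0.4, 0.1, 0.1]
finger_gap: 0.0605
gripper_force: 0.0
```

In the tool's units: -16 cm / 40 = -0.4, -15 cm / 40 = -0.375.

>>> carry_out(moves=[{"jaw": -1,"tx": 0,"ty": 0,"tz": 0,"rx": 0,"ry": 0,"rz": 0},{"jaw": -1,"tx": 0,"ty": 0,"tz": 0,"rx": 0,"ry": 0,"rz": 0},{"jaw": -1,"tx": 0,"ty": 0,"tz": 0,"rx": 0,"ry": 0,"rz": 0},{"jaw": -1,"tx": 0,"ty": 0,"tz": 0,"rx": 0,"ry": 0,"rz": 0},{"jaw": -1,"tx": 0,"ty": 0,"tz": -0.0375,"rx": 0,"ry": 0,"rz": 0},{"jaw": -1,"tx": 0,"ty": 0,"tz": -0.1125,"rx": 0,"ry": 0,"rz": 0},{"jaw": -1,"tx": 0,"ty": 0,"tz": -0.2,"rx": 0,"ry": 0,"rz": 0},{"jaw": -1,"tx": 0,"ty": 0,"tz": -0.3,"rx": 0,"ry": 0,"rz": 0},{"jaw": -1,"tx": 0,"ty": 0,"tz": -0.375,"rx": 0,"ry": 0,"rz": 0},{"jaw": -1,"tx": 0,"ty": 0,"tz": -0.4,"rx": 0,"ry": 0,"rz": 0}], newtons=20)

```text
clock: 2.7
ee_pos: [0.4614, -0.3336, 0.2042]
tcp_rot: [0.974, 0.227, 0.002, 0.004]
wrist_force: [0.2, 0.0, -0.8]
finger_gap: 0.0497
gripper_force: 20.0
```

```bash
python3 -c "
from h import *
print(bot.observe()['finger_gap'],bot.observe()['gripper_force'],bot.observe()['ee_pos'])
go(.50,.04,.20,26.3)"
```

```text
0.04965189920652291 19.99979943037033 [ 0.46138591 -0.33360076  0.2041584 ]
t cm [ 20.01 -31.79   0.19] r [ 0.0085 -0.0024 -0.0001] rows 9.0
```

In the tool's units: -31.8 cm / 40 = -0.795, -29 cm / 40 = -0.725.

>>> carry_out(moves=[{"jaw": -1,"tx": 0.025,"ty": -0.04,"tz": 0,"rx": 0,"ry": 0,"rz": 0},{"jaw": -1,"tx": 0.075,"ty": -0.12,"tz": 0,"rx": 0,"ry": 0,"rz": 0},{"jaw": -1,"tx": 0.13,"ty": -0.205,"tz": 0,"rx": 0,"ry": 0,"rz": 0},{"jaw": -1,"tx": 0.185,"ty": -0.2925,"tz": 0,"rx": 0,"ry": 0,"rz": 0},{"jaw": -1,"tx": 0.24,"ty": -0.38,"tz": 0,"rx": 0,"ry": 0,"rz": 0},{"jaw": -1,"tx": 0.295,"ty": -0.4675,"tz": 0,"rx": 0,"ry": 0,"rz": 0},{"jaw": -1,"tx": 0.35,"ty": -0.555,"tz": 0,"rx": 0,"ry": 0,"rz": 0},{"jaw": -1,"tx": 0.405,"ty": -0.6425,"tz": 0,"rx": 0,"ry": 0,"rz": 0},{"jaw": -1,"tx": 0.455,"ty": -0.725,"tz": 0,"rx": 0,"ry": 0,"rz": 0},{"jaw": -1,"tx": 0.5,"ty": -0.795,"tz": 0.005,"rx": 0,"ry": 0,"rz": 0}])

```text
clock: 3.53
ee_pos: [0.497, 0.0447, 0.1952]
tcp_rot: [0.974, 0.228, -0.001, -0.001]
wrist_force: [0.9, -0.7, -1.5]
finger_gap: 0.0498
gripper_force: 20.0
```

>>> carry_out(moves=[{"jaw": -1,"tx": 0,"ty": 0,"tz": 0,"rx": 0,"ry": 0,"rz": 0},{"jaw": -1,"tx": 0,"ty": 0,"tz": 0,"rx": 0,"ry": 0,"rz": 0},{"jaw": -1,"tx": 0,"ty": 0,"tz": 0,"rx": 0,"ry": 0,"rz": 0},{"jaw": -1,"tx": 0,"ty": 0,"tz": 0,"rx": 0,"ry": 0,"rz": 0},{"jaw": -1,"tx": 0,"ty": 0,"tz": 0,"rx": 0,"ry": 0,"rz": 0},{"jaw": -1,"tx": 0,"ty": 0,"tz": 0,"rx": 0,"ry": 0,"rz": 0},{"jaw": -1,"tx": 0,"ty": 0,"tz": 0,"rx": 0,"ry": 0,"rz": 0},{"jaw": -1,"tx": 0,"ty": 0,"tz": 0,"rx": 0,"ry": 0,"rz": 0},{"jaw": -1,"tx": 0,"ty": 0,"tz": 0,"rx": 0,"ry": 0,"rz": 0},{"jaw": -1,"tx": 0,"ty": 0,"tz": 0,"rx": 0,"ry": 0,"rz": 0}])

```text
clock: 4.37
ee_pos: [0.498, 0.0419, 0.1966]
tcp_rot: [0.974, 0.227, 0.0, 0.0]
wrist_force: [0.1, 0.0, -0.6]
finger_gap: 0.0495
gripper_force: 20.0
```

```bash
python3 - <<'E'
from meas import *
cp=camera_params("wrist");im=capture("wrist");np.save("w3.npy",im);np.save("w3cp.npy",cp,allow_pickle=True);save("w3",im)
print(bot.observe()["ee_pos"]);go(.667,.039,.20,26.3)
E
```

```text
[0.49800803 0.04198796 0.1966374 ]
t cm [15.02  7.75 -0.33] r [ 0.     -0.0001 -0.0004] rows 4.1
```

View pics/w3.png

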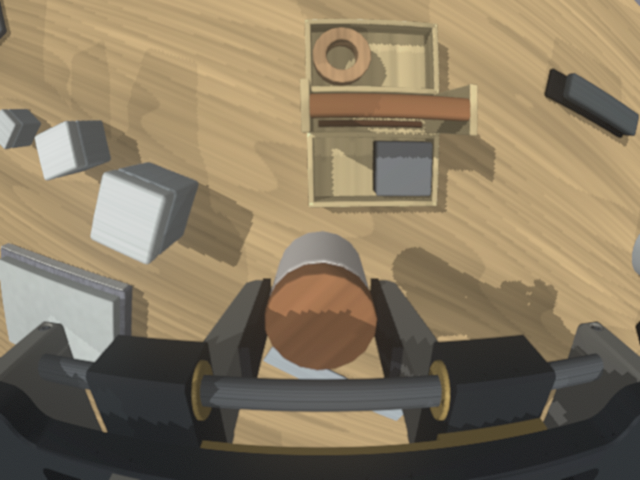

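The wrist view shows the jar held with its lid at (321,315). The caddy rim corners are near (310,207), (438,209), (437,24) and (308,20). The bar runs from (308,104) to (470,109), the roll is at (342,54) and the pad at (404,167). The near-left and far-right places are empty.

```bash
python3 - <<'E'
from meas import *
cp=np.load("w3cp.npy",allow_pickle=True).item();im=np.load("w3.npy");tcp=bot.observe()["ee_pos"]
hsv=cv2.cvtColor(im,cv2.COLOR_RGB2HSV)
big=cv2.resize(im[5:225,290:490],None,fx=4,fy=4,interpolation=cv2.INTER_CUBIC)[:,:800]
save("cad",cv2.resize(big,(545,600)))
C=wplane(cp,[(310,207),(437,209),(437,24),(308,20)],.036);print(C,C.mean(0))
for i in range(4): d=C[(i+1)%4]-C[i];print(np.linalg.norm(d),np.degrees(np.arctan2(d[1],d[0])))
B=(hsv[...,0]<14)&(hsv[...,1]>110)
k=reg(B,(85,128,300,480));print(cv2.boundingRect(k));P=wplane(cp,k[:,0],.122);print("bar",cv2.minAreaRect(P))
k=reg(B,(20,86,305,380));e=cv2.minEnclosingCircle(wplane(cp,k[:,0],.036));print("roll",e)
D=(hsv[...,1]<60)&(hsv[...,2]>90)&(hsv[...,2]<150)
k=reg(D,(130,205,365,440));e=cv2.minAreaRect(wplane(cp,k[:,0],.036));print("pad",e)
k=reg(B,(240,375,250,390));P=wplane(cp,k[:,0],tcp[2]+.0284);print("lid",cv2.fitEllipse(P),tcp)
E
```

```text
[[ 0.504839    0.05492841]
 [ 0.5566213  -0.05203824]
 [ 0.7108098   0.02835647]
 [ 0.6568389   0.13158533]] [0.6072773  0.04070799]
0.11884137 -64.16848
0.17388907 27.537775
0.1164863 117.60182
0.17023587 -153.23717
(311, 94, 158, 26)
bar ((0.6074790954589844, 0.042556215077638626), (0.015042540617287159, 0.10655894130468369), 27.02096176147461)Traceback (most recent call last):
  File "<stdin>", line 10, in <module>
  File "meas.py", line 4, in reg
    ks=cv2.findContours(q,0,2)[0]; return max(ks,key=cv2.contourArea)
                                          ~~~^^^^^^^^^^^^^^^^^^^^^^^^
ValueError: max() iterable argument is empty
```

View pics/cad.png

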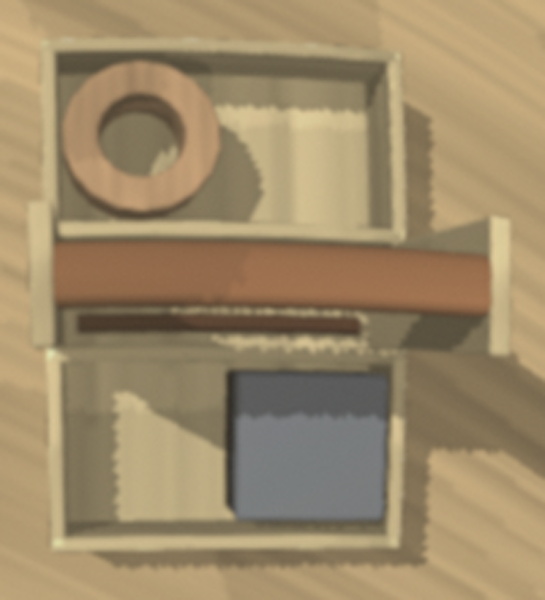

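```bash
python3 - <<'E'
from meas import *
cp=np.load("w3cp.npy",allow_pickle=True).item();im=np.load("w3.npy");tcp=bot.observe()["ee_pos"]
hsv=cv2.cvtColor(im,cv2.COLOR_RGB2HSV)
a=np.radians(26.9);L=lambda p:np.round(1000*np.array([[np.cos(a),np.sin(a)],[-np.sin(a),np.cos(a)]])@(np.array(p)-[.6074,.0415]),1)
print(hsv[54,323],hsv[167,404],hsv[315,321])
B=(hsv[...,0]<16)&(hsv[...,1]>80)
k=reg(B,(20,86,311,372));e=cv2.minEnclosingCircle(wplane(cp,k[:,0],.036));print("roll",L(e[0]),e[1])
D=(hsv[...,1]<60)&(hsv[...,2]>40)
k=reg(D,(130,205,365,440));e=cv2.minAreaRect(wplane(cp,k[:,0],.036));print("pad",L(e[0]),e[1:])
k=reg(B&(hsv[...,1]>105),(240,375,255,385));P=wplane(cp,k[:,0],tcp[2]+.0284);e=cv2.fitEllipse(P);print("lid",e,tcp,L(e[0])-L(tcp[:2]))
for n,x,y in(("A",52,-28),("B",-52,27.5)):
    w=np.array([.6074,.0415])+np.array([[np.cos(a),-np.sin(a)],[np.sin(a),np.cos(a)]])@[x/1000,y/1000];print(n,w);go(*w,.20,26.9);go(*w,.048,26.9)
E
```

```text
[ 16 100 169] [100   6 125] [ 13 122 113]
roll [42. 16.] 0.0024265535175800323
pad [-50.2 -26.4] ((0.05090215057134628, 0.053922999650239944), 27.645048141479492)
lid ((0.49965476989746094, 0.04192733392119408), (0.04813751205801964, 0.05164178088307381), 121.03976440429688) [0.49800803 0.04198796 0.1966374 ] [ 1.4 -0.8]
A [0.66644164 0.04005627]
t cm [15.02  7.63 -0.33] r [ 0.     -0.0001 -0.0109] rows 4.0
t cm [15.02  7.63 14.87] r [ 0.     -0.0001 -0.0109] rows 5.4
B [0.54858457 0.04249783]
t cm [ 4.56  2.19 -0.34] r [ 0.     -0.0001 -0.0109] rows 1.2
t cm [ 4.56  2.19 14.86] r [ 0.     -0.0001 -0.0109] rows 3.8
```

In the tool's units: 14.9 cm / 40 = 0.3725, 13.8 cm / 40 = 0.345, -0.01 rad / 4 = -0.0025.

>>> carry_out(moves=[{"jaw": -1,"tx": 0.0375,"ty": 0.02,"tz": 0,"rx": 0,"ry": 0,"rz": -0.0025},{"jaw": -1,"tx": 0.1125,"ty": 0.0575,"tz": 0,"rx": 0,"ry": 0,"rz": -0.0025},{"jaw": -1,"tx": 0.2,"ty": 0.1,"tz": 0,"rx": 0,"ry": 0,"rz": -0.0025},{"jaw": -1,"tx": 0.275,"ty": 0.14,"tz": 0,"rx": 0,"ry": 0,"rz": -0.0025},{"jaw": -1,"tx": 0.345,"ty": 0.175,"tz": 0,"rx": 0,"ry": 0,"rz": -0.0025},{"jaw": -1,"tx": 0.3725,"ty": 0.19,"tz": 0,"rx": 0,"ry": 0,"rz": -0.0025},{"jaw": -1,"tx": 0.3725,"ty": 0.19,"tz": 0.025,"rx": 0,"ry": 0,"rz": -0.0025},{"jaw": -1,"tx": 0.3725,"ty": 0.19,"tz": 0.1,"rx": 0,"ry": 0,"rz": -0.0025},{"jaw": -1,"tx": 0.3725,"ty": 0.19,"tz": 0.175,"rx": 0,"ry": 0,"rz": -0.0025},{"jaw": -1,"tx": 0.3725,"ty": 0.19,"tz": 0.225,"rx": 0,"ry": 0,"rz": -0.0025}])

```text
clock: 5.25
ee_pos: [0.6626, 0.0403, 0.1028]
tcp_rot: [0.973, 0.232, -0.002, -0.001]
wrist_force: [0.3, -0.1, -1.8]
finger_gap: 0.0493
gripper_force: 20.0
```

>>> carry_out(moves=[{"jaw": -1,"tx": 0,"ty": 0,"tz": 0,"rx": 0,"ry": 0,"rz": 0},{"jaw": -1,"tx": 0,"ty": 0,"tz": 0,"rx": 0,"ry": 0,"rz": 0},{"jaw": -1,"tx": 0,"ty": 0,"tz": 0,"rx": 0,"ry": 0,"rz": 0},{"jaw": -1,"tx": 0,"ty": 0,"tz": 0,"rx": 0,"ry": 0,"rz": 0},{"jaw": -1,"tx": 0,"ty": 0,"tz": 0,"rx": 0,"ry": 0,"rz": 0},{"jaw": -1,"tx": 0,"ty": 0,"tz": 0,"rx": 0,"ry": 0,"rz": 0},{"jaw": -1,"tx": 0,"ty": 0,"tz": 0,"rx": 0,"ry": 0,"rz": 0},{"jaw": -1,"tx": 0,"ty": 0,"tz": 0,"rx": 0,"ry": 0,"rz": 0},{"jaw": -1,"tx": 0,"ty": 0,"tz": 0,"rx": 0,"ry": 0,"rz": 0},{"jaw": -1,"tx": 0,"ty": 0,"tz": 0,"rx": 0,"ry": 0,"rz": 0}])

```text
clock: 6.08
ee_pos: [0.6652, 0.0399, 0.1066]
tcp_rot: [0.973, 0.232, -0.0, 0.0]
wrist_force: [-0.4, -0.7, -2.4]
finger_gap: 0.0498
gripper_force: 20.0
```

```bash
python3 - <<'E'
from meas import *
go(.66644,.04006,.0456,26.9)
im=capture("wrist");t=capture("top");c=np.zeros((600,800,3),np.uint8);c[:360,:480]=cv2.resize(im,(480,360));c[360:600,:]=0
c[360:600,:320]=cv2.resize(t[180:300,240:400],(320,240),interpolation=cv2.INTER_CUBIC)
c[:480,480:]=0;s=capture("scene");c[:360,480:800]=cv2.resize(s[190:325,260:380],(320,360),interpolation=cv2.INTER_CUBIC);save("p1",c)
E
```

```text
t cm [0.12 0.04 6.1 ] r [ 0.      0.     -0.0007] rows 1.5
```

View pics/p1.png

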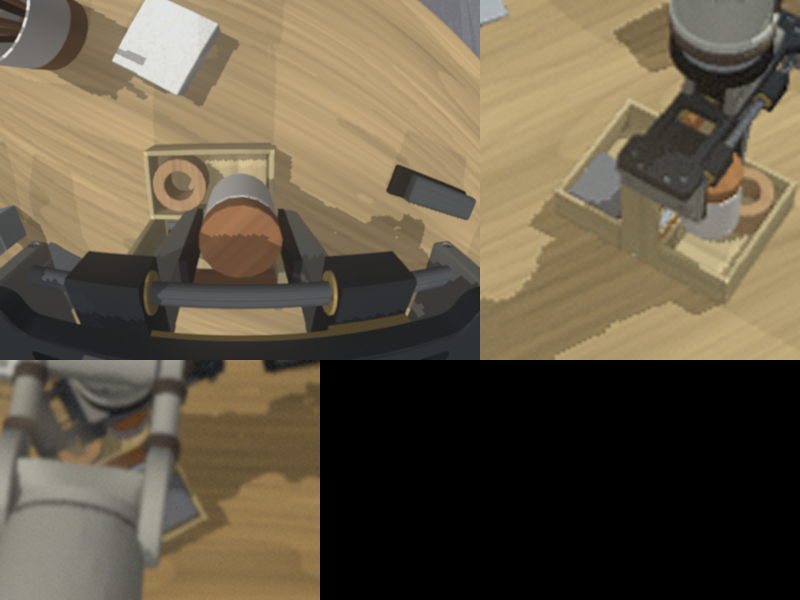

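The jar hangs over the far-right place beside the roll (wrist panel: jar at (240,230), roll at (180,183)), clear of the walls. I'll lower it.

>>> carry_out(moves=[{"jaw": -1,"tx": 0,"ty": 0,"tz": 0.02,"rx": 0,"ry": 0,"rz": 0},{"jaw": -1,"tx": 0,"ty": 0,"tz": 0.04,"rx": 0,"ry": 0,"rz": 0},{"jaw": -1,"tx": 0,"ty": 0,"tz": 0.06,"rx": 0,"ry": 0,"rz": 0},{"jaw": -1,"tx": 0,"ty": 0,"tz": 0.08,"rx": 0,"ry": 0,"rz": 0},{"jaw": -1,"tx": 0,"ty": 0,"tz": 0.1,"rx": 0,"ry": 0,"rz": 0},{"jaw": -1,"tx": 0,"ty": 0,"tz": 0.115,"rx": 0,"ry": 0,"rz": 0},{"jaw": -1,"tx": 0,"ty": 0,"tz": 0.125,"rx": 0,"ry": 0,"rz": 0},{"jaw": -1,"tx": 0,"ty": 0,"tz": 0.1325,"rx": 0,"ry": 0,"rz": 0},{"jaw": -1,"tx": 0,"ty": 0,"tz": 0.1375,"rx": 0,"ry": 0,"rz": 0},{"jaw": -1,"tx": 0,"ty": 0,"tz": 0.1375,"rx": 0,"ry": 0,"rz": 0}])

```text
clock: 7.07
ee_pos: [0.6651, 0.0399, 0.0513]
tcp_rot: [0.973, 0.232, -0.0, -0.0]
wrist_force: [0.3, 0.5, -1.5]
finger_gap: 0.0494
gripper_force: 20.0
```

In the tool's units: 0.3 cm / 40 = 0.0075, 0.2 cm / 40 = 0.005.

>>> carry_out(moves=[{"jaw": -1,"tx": 0,"ty": 0,"tz": 0,"rx": 0,"ry": 0,"rz": 0},{"jaw": -1,"tx": 0,"ty": 0,"tz": 0,"rx": 0,"ry": 0,"rz": 0},{"jaw": -1,"tx": 0,"ty": 0,"tz": 0,"rx": 0,"ry": 0,"rz": 0},{"jaw": -1,"tx": 0,"ty": 0,"tz": 0.0025,"rx": 0,"ry": 0,"rz": 0},{"jaw": -1,"tx": 0,"ty": 0,"tz": 0.0025,"rx": 0,"ry": 0,"rz": 0},{"jaw": -1,"tx": 0,"ty": 0,"tz": 0.005,"rx": 0,"ry": 0,"rz": 0},{"jaw": -1,"tx": 0,"ty": 0,"tz": 0.005,"rx": 0,"ry": 0,"rz": 0},{"jaw": -1,"tx": 0,"ty": 0,"tz": 0.0075,"rx": 0,"ry": 0,"rz": 0},{"jaw": -1,"tx": 0,"ty": 0,"tz": 0.0075,"rx": 0,"ry": 0,"rz": 0},{"jaw": -1,"tx": 0,"ty": 0,"tz": 0.0075,"rx": 0,"ry": 0,"rz": 0}])

```text
clock: 7.9
ee_pos: [0.6652, 0.0399, 0.0485]
tcp_rot: [0.973, 0.232, -0.0, -0.0]
wrist_force: [0.0, 0.2, -0.7]
finger_gap: 0.0496
gripper_force: 20.0
```

>>> carry_out(moves=[{"jaw": -1,"tx": 0,"ty": 0,"tz": 0.0013,"rx": 0,"ry": 0,"rz": 0},{"jaw": -1,"tx": 0,"ty": 0,"tz": 0.0025,"rx": 0,"ry": 0,"rz": 0},{"jaw": -1,"tx": 0,"ty": 0,"tz": 0.0038,"rx": 0,"ry": 0,"rz": 0},{"jaw": -1,"tx": 0,"ty": 0,"tz": 0.005,"rx": 0,"ry": 0,"rz": 0},{"jaw": -1,"tx": 0,"ty": 0,"tz": 0.005,"rx": 0,"ry": 0,"rz": 0},{"jaw": -1,"tx": 0,"ty": 0,"tz": 0.0063,"rx": 0,"ry": 0,"rz": 0},{"jaw": -1,"tx": 0,"ty": 0,"tz": 0.0063,"rx": 0,"ry": 0,"rz": 0},{"jaw": -1,"tx": 0,"ty": 0,"tz": 0.0063,"rx": 0,"ry": 0,"rz": 0},{"jaw": -1,"tx": 0,"ty": 0,"tz": 0.0063,"rx": 0,"ry": 0,"rz": 0},{"jaw": -1,"tx": 0,"ty": 0,"tz": 0.0063,"rx": 0,"ry": 0,"rz": 0}])

```text
clock: 8.73
ee_pos: [0.6653, 0.0399, 0.0461]
tcp_rot: [0.973, 0.232, 0.0, 0.0]
wrist_force: [-0.3, -0.3, -1.2]
finger_gap: 0.0496
gripper_force: 20.0
```

In the tool's units: 0.1 cm / 40 = 0.0025, 0.05 cm / 40 = 0.0013.

>>> carry_out(moves=[{"jaw": -1,"tx": 0,"ty": 0,"tz": 0.0013,"rx": 0,"ry": 0,"rz": 0},{"jaw": -1,"tx": 0,"ty": 0,"tz": 0.0025,"rx": 0,"ry": 0,"rz": 0},{"jaw": -1,"tx": 0,"ty": 0,"tz": 0.0025,"rx": 0,"ry": 0,"rz": 0},{"jaw": -1,"tx": 0,"ty": 0,"tz": 0.0025,"rx": 0,"ry": 0,"rz": 0},{"jaw": 0.2,"tx": 0,"ty": 0,"tz": 0.0025,"rx": 0,"ry": 0,"rz": 0},{"jaw": 0.5,"tx": 0,"ty": 0,"tz": 0.0025,"rx": 0,"ry": 0,"rz": 0},{"jaw": 1,"tx": 0,"ty": 0,"tz": 0.0025,"rx": 0,"ry": 0,"rz": 0},{"jaw": 1,"tx": 0,"ty": 0,"tz": 0.0025,"rx": 0,"ry": 0,"rz": 0},{"jaw": 1,"tx": 0,"ty": 0,"tz": 0.0025,"rx": 0,"ry": 0,"rz": 0},{"jaw": 1,"tx": 0,"ty": 0,"tz": 0.0025,"rx": 0,"ry": 0,"rz": 0}])

```text
clock: 9.57
ee_pos: [0.6653, 0.0399, 0.0452]
tcp_rot: [0.973, 0.232, 0.0, 0.0]
wrist_force: [-0.3, 0.0, 0.1]
finger_gap: 0.0862
gripper_force: 0.0
```

In the tool's units: -15 cm / 40 = -0.375, -14 cm / 40 = -0.35.

>>> carry_out(moves=[{"jaw": 1,"tx": 0,"ty": 0,"tz": 0,"rx": 0,"ry": 0,"rz": 0},{"jaw": 1,"tx": 0,"ty": 0,"tz": 0,"rx": 0,"ry": 0,"rz": 0},{"jaw": 1,"tx": 0,"ty": 0,"tz": -0.025,"rx": 0,"ry": 0,"rz": 0},{"jaw": 1,"tx": 0,"ty": 0,"tz": -0.075,"rx": 0,"ry": 0,"rz": 0},{"jaw": 1,"tx": 0,"ty": 0,"tz": -0.15,"rx": 0,"ry": 0,"rz": 0},{"jaw": 1,"tx": 0,"ty": 0,"tz": -0.225,"rx": 0,"ry": 0,"rz": 0},{"jaw": 1,"tx": 0,"ty": 0,"tz": -0.3,"rx": 0,"ry": 0,"rz": 0},{"jaw": 1,"tx": 0,"ty": 0,"tz": -0.35,"rx": 0,"ry": 0,"rz": 0},{"jaw": 1,"tx": 0,"ty": 0,"tz": -0.375,"rx": 0,"ry": 0,"rz": 0},{"jaw": 1,"tx": 0,"ty": 0,"tz": -0.375,"rx": 0,"ry": 0,"rz": 0}])

```text
clock: 10.4
ee_pos: [0.667, 0.0397, 0.199]
tcp_rot: [0.973, 0.232, 0.003, 0.001]
wrist_force: [0.1, -0.2, 0.1]
finger_gap: 0.0921
gripper_force: 0.0
```

```bash
python3 - <<'E'
from meas import *
go(.4573,.3065,.15,38.2);go(.4573,.3065,.038,38.2)
E
```

```text
t cm [ -6.68 -33.29   4.75] r [ 0.0039 -0.0048 -0.1979] rows 8.2
t cm [ -6.74 -33.33  15.95] r [ 0.0039 -0.0048 -0.1979] rows 9.0
```

In the tool's units: -33.3 cm / 40 = -0.8325, -29.8 cm / 40 = -0.745, -0.198 rad / 4 = -0.0495.

>>> carry_out(moves=[{"jaw": 1,"tx": -0.0125,"ty": -0.0625,"tz": 0,"rx": 0.001,"ry": -0.0013,"rz": -0.0125},{"jaw": 1,"tx": -0.03,"ty": -0.15,"tz": 0,"rx": 0.001,"ry": -0.0013,"rz": -0.025},{"jaw": 1,"tx": -0.05,"ty": -0.25,"tz": 0,"rx": 0.001,"ry": -0.0013,"rz": -0.0375},{"jaw": 1,"tx": -0.07,"ty": -0.35,"tz": 0,"rx": 0.001,"ry": -0.0013,"rz": -0.0495},{"jaw": 1,"tx": -0.09,"ty": -0.45,"tz": 0,"rx": 0.001,"ry": -0.0013,"rz": -0.0495},{"jaw": 1,"tx": -0.11,"ty": -0.55,"tz": 0.025,"rx": 0.001,"ry": -0.0013,"rz": -0.0495},{"jaw": 1,"tx": -0.13,"ty": -0.65,"tz": 0.055,"rx": 0.001,"ry": -0.0013,"rz": -0.0495},{"jaw": 1,"tx": -0.15,"ty": -0.745,"tz": 0.0875,"rx": 0.001,"ry": -0.0013,"rz": -0.0495},{"jaw": 1,"tx": -0.1675,"ty": -0.8325,"tz": 0.12,"rx": 0.001,"ry": -0.0013,"rz": -0.0495},{"jaw": 1,"tx": -0.1675,"ty": -0.8325,"tz": 0.12,"rx": 0.001,"ry": -0.0013,"rz": -0.0495}])

```text
clock: 11.23
ee_pos: [0.4477, 0.3096, 0.142]
tcp_rot: [0.944, 0.33, -0.008, -0.002]
wrist_force: [-0.7, 0.2, -0.0]
finger_gap: 0.0914
gripper_force: 0.0
```

>>> carry_out(moves=[{"jaw": 1,"tx": 0,"ty": 0,"tz": 0,"rx": 0,"ry": 0,"rz": 0},{"jaw": 1,"tx": 0,"ty": 0,"tz": 0,"rx": 0,"ry": 0,"rz": 0},{"jaw": 1,"tx": 0,"ty": 0,"tz": 0,"rx": 0,"ry": 0,"rz": 0},{"jaw": 1,"tx": 0,"ty": 0,"tz": 0,"rx": 0,"ry": 0,"rz": 0},{"jaw": 1,"tx": 0,"ty": 0,"tz": 0,"rx": 0,"ry": 0,"rz": 0},{"jaw": 1,"tx": 0,"ty": 0,"tz": 0,"rx": 0,"ry": 0,"rz": 0},{"jaw": 1,"tx": 0,"ty": 0,"tz": 0,"rx": 0,"ry": 0,"rz": 0},{"jaw": 1,"tx": 0,"ty": 0,"tz": 0,"rx": 0,"ry": 0,"rz": 0},{"jaw": 1,"tx": 0,"ty": 0,"tz": 0,"rx": 0,"ry": 0,"rz": 0},{"jaw": 1,"tx": 0,"ty": 0,"tz": 0,"rx": 0,"ry": 0,"rz": 0}])

```text
clock: 12.07
ee_pos: [0.455, 0.3067, 0.1471]
tcp_rot: [0.945, 0.327, -0.003, -0.001]
wrist_force: [0.1, -0.1, -0.6]
finger_gap: 0.0918
gripper_force: 0.0
```

```bash
python3 - <<'E'
from meas import *
cp=camera_params("wrist");im=capture("wrist");np.save("w4.npy",im)
t=capture("top");c=np.zeros((480,800,3),np.uint8);c[:390,:520]=cv2.resize(im,(520,390));c[:280,520:]=cv2.resize(t[180:300,250:370],(280,280),interpolation=cv2.INTER_CUBIC);save("p2",c)
hsv=cv2.cvtColor(im,cv2.COLOR_RGB2HSV)
print(bot.observe()["ee_pos"])
m=(hsv[...,1]<40)&(hsv[...,2]>150)
k=reg(m,(150,330,225,415));print(cv2.boundingRect(k));P=wplane(cp,k[:,0],.068);print(cv2.minAreaRect(P))
E
```

```text
[0.45496892 0.30674815 0.14711186]
(288, 213, 67, 63)
((0.4563372731208801, 0.30709588527679443), (0.045936934649944305, 0.046299777925014496), 38.26438522338867)
```

View pics/p2.png

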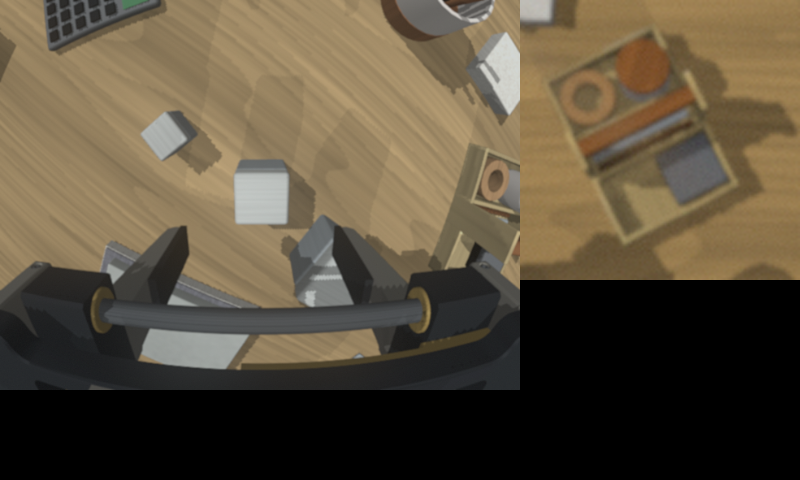

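The right panel shows the jar (643,65) standing beside the roll (587,97). The middle tin is at (262,192) in the wrist panel, square to the fingers, with the big tin clear to the lower right. I'll go down and grip it.

```bash
python3 -c "
from meas import *
go(.4568,.307,.038,38.2)"
```

```text
t cm [ 0.21  0.14 10.91] r [-0.0045  0.0046  0.0001] rows 2.6
```

In the tool's units: 10.9 cm / 40 = 0.2725, 10.3 cm / 40 = 0.2575, -0.004 rad / 4 = -0.001.

>>> carry_out(moves=[{"jaw": 0.7,"tx": 0.005,"ty": 0.0025,"tz": 0.025,"rx": -0.001,"ry": 0.001,"rz": 0},{"jaw": 0.7,"tx": 0.005,"ty": 0.0025,"tz": 0.0875,"rx": -0.001,"ry": 0.001,"rz": 0},{"jaw": 0.7,"tx": 0.005,"ty": 0.0025,"tz": 0.15,"rx": -0.001,"ry": 0.001,"rz": 0},{"jaw": 0.7,"tx": 0.005,"ty": 0.0025,"tz": 0.2125,"rx": -0.001,"ry": 0.001,"rz": 0},{"jaw": 0.7,"tx": 0.005,"ty": 0.0025,"tz": 0.2575,"rx": -0.001,"ry": 0.001,"rz": 0},{"jaw": 0.7,"tx": 0.005,"ty": 0.0025,"tz": 0.2725,"rx": -0.001,"ry": 0.001,"rz": 0},{"jaw": 0.7,"tx": 0.005,"ty": 0.0025,"tz": 0.2725,"rx": -0.001,"ry": 0.001,"rz": 0},{"jaw": 0.7,"tx": 0.005,"ty": 0.0025,"tz": 0.2725,"rx": -0.001,"ry": 0.001,"rz": 0},{"jaw": 0.7,"tx": 0.005,"ty": 0.0025,"tz": 0.2725,"rx": -0.001,"ry": 0.001,"rz": 0},{"jaw": 0.7,"tx": 0.005,"ty": 0.0025,"tz": 0.2725,"rx": -0.001,"ry": 0.001,"rz": 0}])

```text
clock: 13.0
ee_pos: [0.4578, 0.3078, 0.0397]
tcp_rot: [0.945, 0.327, 0.001, -0.0]
wrist_force: [0.6, -0.3, 0.1]
finger_gap: 0.0782
gripper_force: 0.0
```

```bash
python3 -c "
from meas import *
go(.4568,.307,.038,38.2)"
```

```text
t cm [-0.13  0.    0.17] r [ 0.0004 -0.0024  0.0001] rows 0.1
```

Now I'll close on the tin, then lift it straight up.

In the tool's units: -0.1 cm / 40 = -0.0025.

>>> carry_out(moves=[{"jaw": -1,"tx": -0.0025,"ty": 0,"tz": 0.0025,"rx": 0,"ry": 0,"rz": 0},{"jaw": -1,"tx": -0.0025,"ty": 0,"tz": 0.0025,"rx": 0,"ry": 0,"rz": 0},{"jaw": -1,"tx": -0.0025,"ty": 0,"tz": 0.0025,"rx": 0,"ry": 0,"rz": 0},{"jaw": -1,"tx": -0.0025,"ty": 0,"tz": 0.0025,"rx": 0,"ry": 0,"rz": 0},{"jaw": -1,"tx": -0.0025,"ty": 0,"tz": 0.0025,"rx": 0,"ry": 0,"rz": 0},{"jaw": -1,"tx": -0.0025,"ty": 0,"tz": 0.0025,"rx": 0,"ry": 0,"rz": 0},{"jaw": -1,"tx": -0.0025,"ty": 0,"tz": 0.0025,"rx": 0,"ry": 0,"rz": 0},{"jaw": -1,"tx": -0.0025,"ty": 0,"tz": 0.0025,"rx": 0,"ry": 0,"rz": 0},{"jaw": -1,"tx": -0.0025,"ty": 0,"tz": 0.0025,"rx": 0,"ry": 0,"rz": 0},{"jaw": -1,"tx": -0.0025,"ty": 0,"tz": 0.0025,"rx": 0,"ry": 0,"rz": 0}], newtons=20)

```text
clock: 13.83
ee_pos: [0.4558, 0.3066, 0.0372]
tcp_rot: [0.945, 0.327, -0.0, -0.0]
wrist_force: [-0.7, 0.3, 2.7]
finger_gap: 0.0476
gripper_force: 20.0
```

In the tool's units: -15.5 cm / 40 = -0.3875, -14.5 cm / 40 = -0.3625.

>>> carry_out(moves=[{"jaw": -1,"tx": 0,"ty": 0,"tz": 0,"rx": 0,"ry": 0,"rz": 0},{"jaw": -1,"tx": 0,"ty": 0,"tz": -0.025,"rx": 0,"ry": 0,"rz": 0},{"jaw": -1,"tx": 0,"ty": 0,"tz": -0.075,"rx": 0,"ry": 0,"rz": 0},{"jaw": -1,"tx": 0,"ty": 0,"tz": -0.15,"rx": 0,"ry": 0,"rz": 0},{"jaw": -1,"tx": 0,"ty": 0,"tz": -0.225,"rx": 0,"ry": 0,"rz": 0},{"jaw": -1,"tx": 0,"ty": 0,"tz": -0.3,"rx": 0,"ry": 0,"rz": 0},{"jaw": -1,"tx": 0,"ty": 0,"tz": -0.3625,"rx": 0,"ry": 0,"rz": 0},{"jaw": -1,"tx": 0,"ty": 0,"tz": -0.3875,"rx": 0,"ry": 0,"rz": 0},{"jaw": -1,"tx": 0,"ty": 0,"tz": -0.3875,"rx": 0,"ry": 0,"rz": 0},{"jaw": -1,"tx": 0,"ty": 0,"tz": -0.3875,"rx": 0,"ry": 0,"rz": 0}])

```text
clock: 14.67
ee_pos: [0.4555, 0.3065, 0.1914]
tcp_rot: [0.945, 0.327, -0.001, -0.0]
wrist_force: [-0.1, -0.8, -1.7]
finger_gap: 0.048
gripper_force: 20.0
```

```bash
python3 -c "
from meas import *
go(.50,.042,.20,26.9)"
```

```text
t cm [-12.86  23.54  -0.86] r [-0.0006  0.0013  0.1973] rows 6.4
```

In the tool's units: 23.5 cm / 40 = 0.5875, 20.9 cm / 40 = 0.5225, 0.197 rad / 4 = 0.0493.

>>> carry_out(moves=[{"jaw": -1,"tx": -0.02,"ty": 0.035,"tz": -0.0075,"rx": 0,"ry": 0,"rz": 0.0125},{"jaw": -1,"tx": -0.06,"ty": 0.11,"tz": -0.015,"rx": 0,"ry": 0,"rz": 0.025},{"jaw": -1,"tx": -0.105,"ty": 0.1925,"tz": -0.0225,"rx": 0,"ry": 0,"rz": 0.0375},{"jaw": -1,"tx": -0.15,"ty": 0.275,"tz": -0.0225,"rx": 0,"ry": 0,"rz": 0.0493},{"jaw": -1,"tx": -0.195,"ty": 0.3575,"tz": -0.0225,"rx": 0,"ry": 0,"rz": 0.0493},{"jaw": -1,"tx": -0.24,"ty": 0.44,"tz": -0.0225,"rx": 0,"ry": 0,"rz": 0.0493},{"jaw": -1,"tx": -0.285,"ty": 0.5225,"tz": -0.0225,"rx": 0,"ry": 0,"rz": 0.0493},{"jaw": -1,"tx": -0.3225,"ty": 0.5875,"tz": -0.0225,"rx": 0,"ry": 0,"rz": 0.0493},{"jaw": -1,"tx": -0.3225,"ty": 0.5875,"tz": -0.0225,"rx": 0,"ry": 0,"rz": 0.0493},{"jaw": -1,"tx": -0.3225,"ty": 0.5875,"tz": -0.0225,"rx": 0,"ry": 0,"rz": 0.0493}])

```text
clock: 15.5
ee_pos: [0.4985, 0.0412, 0.1985]
tcp_rot: [0.973, 0.231, -0.002, -0.001]
wrist_force: [0.1, 0.0, -1.1]
finger_gap: 0.0478
gripper_force: 20.0
```

>>> carry_out(moves=[{"jaw": -1,"tx": 0,"ty": 0,"tz": 0,"rx": 0,"ry": 0,"rz": 0},{"jaw": -1,"tx": 0,"ty": 0,"tz": 0,"rx": 0,"ry": 0,"rz": 0},{"jaw": -1,"tx": 0,"ty": 0,"tz": 0,"rx": 0,"ry": 0,"rz": 0},{"jaw": -1,"tx": 0,"ty": 0,"tz": 0,"rx": 0,"ry": 0,"rz": 0},{"jaw": -1,"tx": 0,"ty": 0,"tz": 0,"rx": 0,"ry": 0,"rz": 0},{"jaw": -1,"tx": 0,"ty": 0,"tz": 0,"rx": 0,"ry": 0,"rz": 0},{"jaw": -1,"tx": 0,"ty": 0,"tz": 0,"rx": 0,"ry": 0,"rz": 0},{"jaw": -1,"tx": 0,"ty": 0,"tz": 0,"rx": 0,"ry": 0,"rz": 0},{"jaw": -1,"tx": 0,"ty": 0,"tz": 0,"rx": 0,"ry": 0,"rz": 0},{"jaw": -1,"tx": 0,"ty": 0,"tz": 0,"rx": 0,"ry": 0,"rz": 0}])

```text
clock: 16.33
ee_pos: [0.4998, 0.0421, 0.2011]
tcp_rot: [0.973, 0.233, -0.0, -0.0]
wrist_force: [0.1, -0.5, -0.4]
finger_gap: 0.048
gripper_force: 20.0
```

```bash
python3 - <<'E'
from meas import *
cp=camera_params("wrist");im=capture("wrist");np.save("w5.npy",im);np.save("w5cp.npy",cp,allow_pickle=True)
tcp=bot.observe()["ee_pos"];print(tcp)
a=np.radians(26.9);L=lambda p:np.round(1000*np.array([[np.cos(a),np.sin(a)],[-np.sin(a),np.cos(a)]])@(np.array(p)-[.6074,.0415]),1)
hsv=cv2.cvtColor(im,cv2.COLOR_RGB2HSV)
m=(hsv[...,1]<40)&(hsv[...,2]>100)
k=reg(m,(262,400,262,382));P=wplane(cp,k[:,0],tcp[2]+.0308);e=cv2.minAreaRect(P);print("tin",cv2.boundingRect(k),e,L(e[0])-L(tcp[:2]))
D=(hsv[...,1]<60)&(hsv[...,2]>40)
k=reg(D,(130,205,365,440));e=cv2.minAreaRect(wplane(cp,k[:,0],.036));print("pad",cv2.boundingRect(k),L(e[0]),e[1:])
B=(hsv[...,0]<14)&(hsv[...,1]>110)
k=reg(B,(88,128,300,480));print(cv2.boundingRect(k));e=cv2.minAreaRect(wplane(cp,k[:,0],.122));print("bar",e,L(e[0]))
w=np.array([.6074,.0415])+np.array([[np.cos(a),-np.sin(a)],[np.sin(a),np.cos(a)]])@[-.052,.0275];print(w);go(*w,.20,26.9);go(*w,.0432,26.9)
save("w5",im)
E
```

```text
[0.49983364 0.04210898 0.20109618]
tin (262, 262, 116, 118) ((0.49975916743278503, 0.042872097343206406), (0.058385953307151794, 0.04937414079904556), 26.929231643676758) [0.3 0.7]
pad (373, 143, 59, 56) [-50.3 -26.3] ((0.050921887159347534, 0.05453278869390488), 27.793804168701172)
(312, 97, 156, 27)
bar ((0.607762336730957, 0.04239646717905998), (0.015135637484490871, 0.10697044432163239), 27.255319595336914) [0.7 0.6]
[0.54858457 0.04249783]
t cm [4.36 2.17 0.11] r [-0.0003  0.0006  0.0002] rows 1.2
t cm [ 4.37  2.18 15.79] r [-0.0003  0.0006  0.0002] rows 4.0
```

View pics/w5.png

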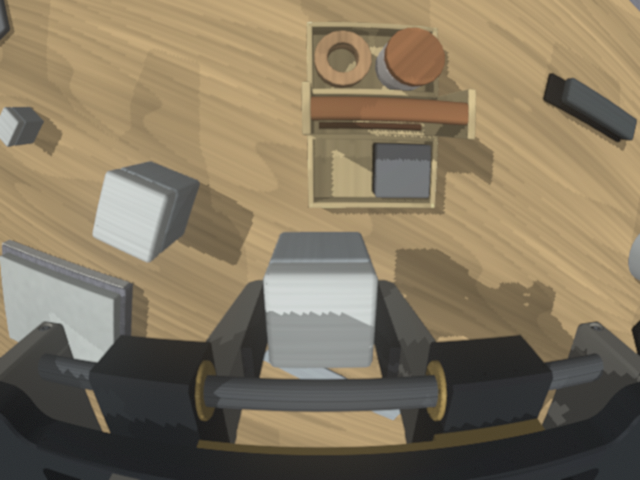

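The wrist view shows the tin held square at (320,315). The caddy has not moved: the jar (413,55) stands beside the roll, and the near-left place at (342,170) is free.

```bash
python3 - <<'E'
from meas import *
cp=np.load("w5cp.npy",allow_pickle=True).item();tcp=bot.observe()["ee_pos"]
a=np.radians(26.9);L=lambda p:np.round(1000*np.array([[np.cos(a),np.sin(a)],[-np.sin(a),np.cos(a)]])@(np.array(p)-[.6074,.0415]),1)
for z,q in((tcp[2]+.0308,[(320,262),(320,367),(267,315),(375,315)]),(.036,[(372,208),(372,204),(312,170),(435,170)])):
    for p in wplane(cp,q,z):print(L(p),L(p)-L(tcp[:2]))
E
```

```text
[-66.1  48.7] [29.6 -0.5]
[-117.4   48.7] [-21.7  -0.5]
[-90.3  71.2] [ 5.4 22. ]
[-90.3  25.3] [  5.4 -23.9]
[-85.5   0.8] [ 10.2 -48.4]
[-81.8   0.9] [ 13.9 -48.3]
[-50.6  56.1] [45.1  6.9]
[-48.5 -57.9] [  47.2 -107.1]
```

In the tool's units: 10.5 cm / 40 = 0.2625, 9.5 cm / 40 = 0.2375.

>>> carry_out(moves=[{"jaw": -1,"tx": 0.0375,"ty": 0.02,"tz": 0,"rx": 0,"ry": 0,"rz": 0},{"jaw": -1,"tx": 0.0875,"ty": 0.045,"tz": 0,"rx": 0,"ry": 0,"rz": 0},{"jaw": -1,"tx": 0.105,"ty": 0.055,"tz": 0.025,"rx": 0,"ry": 0,"rz": 0},{"jaw": -1,"tx": 0.105,"ty": 0.055,"tz": 0.0875,"rx": 0,"ry": 0,"rz": 0},{"jaw": -1,"tx": 0.105,"ty": 0.055,"tz": 0.15,"rx": 0,"ry": 0,"rz": 0},{"jaw": -1,"tx": 0.105,"ty": 0.055,"tz": 0.2,"rx": 0,"ry": 0,"rz": 0},{"jaw": -1,"tx": 0.105,"ty": 0.055,"tz": 0.2375,"rx": 0,"ry": 0,"rz": 0},{"jaw": -1,"tx": 0.105,"ty": 0.055,"tz": 0.2625,"rx": 0,"ry": 0,"rz": 0},{"jaw": -1,"tx": 0.105,"ty": 0.055,"tz": 0.2625,"rx": 0,"ry": 0,"rz": 0},{"jaw": -1,"tx": 0.105,"ty": 0.055,"tz": 0.2625,"rx": 0,"ry": 0,"rz": 0}])

```text
clock: 17.22
ee_pos: [0.5472, 0.0415, 0.0961]
tcp_rot: [0.973, 0.233, -0.001, -0.0]
wrist_force: [-0.4, -0.5, -1.0]
finger_gap: 0.0478
gripper_force: 20.0
```

In the tool's units: 2.8 cm / 40 = 0.07, 2.5 cm / 40 = 0.0625.

>>> carry_out(moves=[{"jaw": -1,"tx": 0,"ty": 0,"tz": 0,"rx": 0,"ry": 0,"rz": 0},{"jaw": -1,"tx": 0,"ty": 0,"tz": 0,"rx": 0,"ry": 0,"rz": 0},{"jaw": -1,"tx": 0,"ty": 0,"tz": 0.0125,"rx": 0,"ry": 0,"rz": 0},{"jaw": -1,"tx": 0,"ty": 0,"tz": 0.025,"rx": 0,"ry": 0,"rz": 0},{"jaw": -1,"tx": 0,"ty": 0,"tz": 0.0375,"rx": 0,"ry": 0,"rz": 0},{"jaw": -1,"tx": 0,"ty": 0,"tz": 0.05,"rx": 0,"ry": 0,"rz": 0},{"jaw": -1,"tx": 0,"ty": 0,"tz": 0.0625,"rx": 0,"ry": 0,"rz": 0},{"jaw": -1,"tx": 0,"ty": 0,"tz": 0.07,"rx": 0,"ry": 0,"rz": 0},{"jaw": -1,"tx": 0,"ty": 0,"tz": 0.07,"rx": 0,"ry": 0,"rz": 0},{"jaw": -1,"tx": 0,"ty": 0,"tz": 0.07,"rx": 0,"ry": 0,"rz": 0}])

```text
clock: 18.05
ee_pos: [0.547, 0.0416, 0.0677]
tcp_rot: [0.973, 0.233, -0.001, -0.0]
wrist_force: [-0.7, 0.5, -1.6]
finger_gap: 0.0478
gripper_force: 20.0
```

```bash
python3 -c "
from meas import *
a=np.radians(26.9);s=bot.observe();print(1000*np.array([[np.cos(a),np.sin(a)],[-np.sin(a),np.cos(a)]])@(s['ee_pos'][:2]-[.6074,.0415]),s['ee_pos'][2],s['wrist_force'])"
```

```text
[-53.86380484  27.42160346] 0.06774454144589606 [-0.68396661  0.48477774 -1.63446985]
```

In the tool's units: 2.3 cm / 40 = 0.0575, 1.6 cm / 40 = 0.04.

>>> carry_out(moves=[{"jaw": -1,"tx": 0,"ty": 0,"tz": 0.01,"rx": 0,"ry": 0,"rz": 0},{"jaw": -1,"tx": 0,"ty": 0,"tz": 0.02,"rx": 0,"ry": 0,"rz": 0},{"jaw": -1,"tx": 0,"ty": 0,"tz": 0.03,"rx": 0,"ry": 0,"rz": 0},{"jaw": -1,"tx": 0,"ty": 0,"tz": 0.04,"rx": 0,"ry": 0,"rz": 0},{"jaw": -1,"tx": 0,"ty": 0,"tz": 0.0475,"rx": 0,"ry": 0,"rz": 0},{"jaw": -1,"tx": 0,"ty": 0,"tz": 0.0525,"rx": 0,"ry": 0,"rz": 0},{"jaw": -1,"tx": 0,"ty": 0,"tz": 0.055,"rx": 0,"ry": 0,"rz": 0},{"jaw": -1,"tx": 0,"ty": 0,"tz": 0.0575,"rx": 0,"ry": 0,"rz": 0},{"jaw": -1,"tx": 0,"ty": 0,"tz": 0.0575,"rx": 0,"ry": 0,"rz": 0},{"jaw": -1,"tx": 0,"ty": 0,"tz": 0.0575,"rx": 0,"ry": 0,"rz": 0}])

```text
clock: 18.88
ee_pos: [0.5472, 0.0416, 0.0451]
tcp_rot: [0.973, 0.233, -0.0, -0.0]
wrist_force: [0.2, -0.6, -0.4]
finger_gap: 0.0481
gripper_force: 20.0
```

In the tool's units: 0.1 cm / 40 = 0.0025, 0.05 cm / 40 = 0.0013.

>>> carry_out(moves=[{"jaw": -1,"tx": 0,"ty": 0,"tz": 0.0013,"rx": 0,"ry": 0,"rz": 0},{"jaw": -1,"tx": 0,"ty": 0,"tz": 0.0025,"rx": 0,"ry": 0,"rz": 0},{"jaw": -1,"tx": 0,"ty": 0,"tz": 0.0025,"rx": 0,"ry": 0,"rz": 0},{"jaw": -1,"tx": 0,"ty": 0,"tz": 0.0025,"rx": 0,"ry": 0,"rz": 0},{"jaw": -1,"tx": 0,"ty": 0,"tz": 0.0025,"rx": 0,"ry": 0,"rz": 0},{"jaw": -1,"tx": 0,"ty": 0,"tz": 0.0025,"rx": 0,"ry": 0,"rz": 0},{"jaw": -1,"tx": 0,"ty": 0,"tz": 0.0025,"rx": 0,"ry": 0,"rz": 0},{"jaw": -1,"tx": 0,"ty": 0,"tz": 0.0025,"rx": 0,"ry": 0,"rz": 0},{"jaw": -1,"tx": 0,"ty": 0,"tz": 0.0025,"rx": 0,"ry": 0,"rz": 0},{"jaw": -1,"tx": 0,"ty": 0,"tz": 0.0025,"rx": 0,"ry": 0,"rz": 0}])

```text
clock: 19.72
ee_pos: [0.5471, 0.0416, 0.044]
tcp_rot: [0.973, 0.233, -0.0, -0.0]
wrist_force: [-0.4, -1.1, -1.4]
finger_gap: 0.0478
gripper_force: 20.0
```

In the tool's units: 0.08 cm / 40 = 0.002, 0.05 cm / 40 = 0.0013.

>>> carry_out(moves=[{"jaw": -1,"tx": 0,"ty": 0,"tz": 0.0013,"rx": 0,"ry": 0,"rz": 0},{"jaw": -1,"tx": 0,"ty": 0,"tz": 0.002,"rx": 0,"ry": 0,"rz": 0},{"jaw": -1,"tx": 0,"ty": 0,"tz": 0.002,"rx": 0,"ry": 0,"rz": 0},{"jaw": -1,"tx": 0,"ty": 0,"tz": 0.002,"rx": 0,"ry": 0,"rz": 0},{"jaw": 0.2,"tx": 0,"ty": 0,"tz": 0.002,"rx": 0,"ry": 0,"rz": 0},{"jaw": 0.5,"tx": 0,"ty": 0,"tz": 0.002,"rx": 0,"ry": 0,"rz": 0},{"jaw": 1,"tx": 0,"ty": 0,"tz": 0.002,"rx": 0,"ry": 0,"rz": 0},{"jaw": 1,"tx": 0,"ty": 0,"tz": 0.002,"rx": 0,"ry": 0,"rz": 0},{"jaw": 1,"tx": 0,"ty": 0,"tz": 0.002,"rx": 0,"ry": 0,"rz": 0},{"jaw": 1,"tx": 0,"ty": 0,"tz": 0.002,"rx": 0,"ry": 0,"rz": 0}])

```text
clock: 20.55
ee_pos: [0.5471, 0.0416, 0.0432]
tcp_rot: [0.973, 0.233, -0.0, -0.0]
wrist_force: [-0.3, -0.9, -1.2]
finger_gap: 0.0857
gripper_force: 0.0
```

>>> carry_out(moves=[{"jaw": 1,"tx": 0,"ty": 0,"tz": 0,"rx": 0,"ry": 0,"rz": 0},{"jaw": 1,"tx": 0,"ty": 0,"tz": 0,"rx": 0,"ry": 0,"rz": 0},{"jaw": 1,"tx": 0,"ty": 0,"tz": -0.025,"rx": 0,"ry": 0,"rz": 0},{"jaw": 1,"tx": 0,"ty": 0,"tz": -0.075,"rx": 0,"ry": 0,"rz": 0},{"jaw": 1,"tx": 0,"ty": 0,"tz": -0.15,"rx": 0,"ry": 0,"rz": 0},{"jaw": 1,"tx": 0,"ty": 0,"tz": -0.225,"rx": 0,"ry": 0,"rz": 0},{"jaw": 1,"tx": 0,"ty": 0,"tz": -0.3,"rx": 0,"ry": 0,"rz": 0},{"jaw": 1,"tx": 0,"ty": 0,"tz": -0.35,"rx": 0,"ry": 0,"rz": 0},{"jaw": 1,"tx": -0.075,"ty": 0,"tz": -0.375,"rx": 0,"ry": 0,"rz": 0},{"jaw": 1,"tx": -0.125,"ty": 0,"tz": -0.375,"rx": 0,"ry": 0,"rz": 0}])

```text
clock: 21.38
ee_pos: [0.5038, 0.0183, 0.1973]
tcp_rot: [0.972, 0.233, 0.002, 0.001]
wrist_force: [-0.1, -0.7, 0.1]
finger_gap: 0.0919
gripper_force: 0.0
```

>>> carry_out(moves=[{"jaw": 1,"tx": 0,"ty": 0,"tz": 0,"rx": 0,"ry": 0,"rz": 0},{"jaw": 1,"tx": 0,"ty": 0,"tz": 0,"rx": 0,"ry": 0,"rz": 0},{"jaw": 1,"tx": 0,"ty": 0,"tz": 0,"rx": 0,"ry": 0,"rz": 0},{"jaw": 1,"tx": 0,"ty": 0,"tz": 0,"rx": 0,"ry": 0,"rz": 0},{"jaw": 1,"tx": 0,"ty": 0,"tz": 0,"rx": 0,"ry": 0,"rz": 0},{"jaw": 1,"tx": 0,"ty": 0,"tz": 0,"rx": 0,"ry": 0,"rz": 0},{"jaw": 1,"tx": 0,"ty": 0,"tz": 0,"rx": 0,"ry": 0,"rz": 0},{"jaw": 1,"tx": 0,"ty": 0,"tz": 0,"rx": 0,"ry": 0,"rz": 0},{"jaw": 1,"tx": 0,"ty": 0,"tz": 0,"rx": 0,"ry": 0,"rz": 0},{"jaw": 1,"tx": 0,"ty": 0,"tz": 0,"rx": 0,"ry": 0,"rz": 0}])

```text
clock: 22.22
ee_pos: [0.5027, 0.019, 0.1932]
tcp_rot: [0.973, 0.233, -0.0, -0.0]
wrist_force: [-0.2, 0.2, -0.8]
finger_gap: 0.092
gripper_force: 0.0
```

```bash
python3 - <<'E'
from meas import *
cp=camera_params("wrist");im=capture("wrist");np.save("w6.npy",im)
tcp=bot.observe()["ee_pos"];print(tcp)
a=np.radians(26.9);L=lambda p:np.round(1000*np.array([[np.cos(a),np.sin(a)],[-np.sin(a),np.cos(a)]])@(np.array(p)-[.6074,.0415]),1)
hsv=cv2.cvtColor(im,cv2.COLOR_RGB2HSV)
def all(m,z,n):
    for k in cv2.findContours(cv2.morphologyEx(m.astype(np.uint8)*255,cv2.MORPH_OPEN,np.ones((3,3))),0,2)[0]:
        if cv2.contourArea(k)>400:
            e=cv2.minAreaRect(wplane(cp,k[:,0],z))
            if np.abs(L(e[0])).max()<150: print(n,cv2.boundingRect(k),L(e[0]),np.round(e[1],3),round(e[2],1))
all((hsv[...,0]<14)&(hsv[...,1]>110),.122,"bar@122")
all((hsv[...,0]<14)&(hsv[...,1]>110),.074,"jar@74")
all((hsv[...,1]<40)&(hsv[...,2]>150),.074,"tin@74")
E
```

```text
[0.50264004 0.01897765 0.19322902]
bar@122 (277, 84, 165, 26) [0.5 0.8] [0.015 0.107] 26.8
bar@122 (360, 15, 61, 58) [ 36.7 -18.4] [0.04 0.04] 8.8
jar@74 (277, 84, 165, 26) [ 5.1 -4.3] [0.018 0.128] 26.8
jar@74 (360, 15, 61, 58) [ 48.6 -27.4] [0.047 0.048] 8.8
tin@74 (290, 140, 60, 60) [-53.3  27.1] [0.047 0.046] 27.4
```

The tin stands at (-53,27) mm and the jar at (49,-27) mm in the caddy, both reading the right size at their expected height. Next is the bar, with the tool turned 90°.

```bash
python3 -c "
from meas import *
go(.6074,.0423,.22,116.9);print(bot.observe()['joints'])"
```

```text
t cm [10.39  2.66 -2.69] r [-9.0000e-04  2.0000e-04 -1.5704e+00] rows 2.7
[-2.02886486e-01 -1.18551932e-02  1.81986217e+00 -9.87371131e-05
  1.33436876e+00  8.98087512e-01]
```

In the tool's units: 10.4 cm / 40 = 0.26, -2.7 cm / 40 = -0.0675, -0.22 rad / 4 = -0.055.

>>> carry_out(moves=[{"jaw": 0.3,"tx": 0,"ty": 0,"tz": -0.025,"rx": 0,"ry": 0,"rz": -0.025},{"jaw": 0.3,"tx": 0.025,"ty": 0.0075,"tz": -0.05,"rx": 0,"ry": 0,"rz": -0.055},{"jaw": 0.3,"tx": 0.0625,"ty": 0.0175,"tz": -0.0675,"rx": 0,"ry": 0,"rz": -0.085},{"jaw": 0.3,"tx": 0.1,"ty": 0.025,"tz": -0.0675,"rx": 0,"ry": 0,"rz": -0.115},{"jaw": 0.3,"tx": 0.1375,"ty": 0.035,"tz": -0.0675,"rx": 0,"ry": 0,"rz": -0.145},{"jaw": 0.3,"tx": 0.175,"ty": 0.045,"tz": -0.0675,"rx": 0,"ry": 0,"rz": -0.175},{"jaw": 0.3,"tx": 0.2125,"ty": 0.055,"tz": -0.0675,"rx": 0,"ry": 0,"rz": -0.205},{"jaw": 0.3,"tx": 0.24,"ty": 0.0625,"tz": -0.0675,"rx": 0,"ry": 0,"rz": -0.235},{"jaw": 0.3,"tx": 0.26,"ty": 0.0675,"tz": -0.0675,"rx": 0,"ry": 0,"rz": -0.265},{"jaw": 0.3,"tx": 0.26,"ty": 0.0675,"tz": -0.0675,"rx": 0,"ry": 0,"rz": -0.2925}])

```text
clock: 23.1
ee_pos: [0.6087, 0.0422, 0.2199]
tcp_rot: [0.68, 0.733, -0.0, -0.0]
wrist_force: [-0.2, -0.6, -0.9]
finger_gap: 0.0596
gripper_force: 0.0
```

In the tool's units: -0.4 rad / 4 = -0.1.

>>> carry_out(moves=[{"jaw": 0.3,"tx": 0,"ty": 0,"tz": 0,"rx": 0,"ry": 0,"rz": -0.025},{"jaw": 0.3,"tx": 0,"ty": 0,"tz": 0,"rx": 0,"ry": 0,"rz": -0.05},{"jaw": 0.3,"tx": 0,"ty": 0,"tz": 0,"rx": 0,"ry": 0,"rz": -0.075},{"jaw": 0.3,"tx": 0,"ty": 0,"tz": 0,"rx": 0,"ry": 0,"rz": -0.1},{"jaw": 0.3,"tx": 0,"ty": 0,"tz": 0,"rx": 0,"ry": 0,"rz": -0.1},{"jaw": 0.3,"tx": 0,"ty": 0,"tz": 0,"rx": 0,"ry": 0,"rz": -0.1},{"jaw": 0.3,"tx": 0,"ty": 0,"tz": 0,"rx": 0,"ry": 0,"rz": -0.1},{"jaw": 0.3,"tx": 0,"ty": 0,"tz": 0,"rx": 0,"ry": 0,"rz": -0.1},{"jaw": 0.3,"tx": 0,"ty": 0,"tz": 0,"rx": 0,"ry": 0,"rz": -0.1},{"jaw": 0.3,"tx": 0,"ty": 0,"tz": 0,"rx": 0,"ry": 0,"rz": -0.1}])

```text
clock: 23.93
ee_pos: [0.6076, 0.0419, 0.2202]
tcp_rot: [0.524, 0.852, -0.0, -0.0]
wrist_force: [-1.1, -0.8, 0.1]
finger_gap: 0.06
gripper_force: 0.0
```

```bash
python3 -c "
from meas import *
go(.6074,.0423,.13,116.9);go(.6074,.0423,.092,116.9)"
```

```text
t cm [0.04 0.   9.02] r [-0.0006 -0.0004 -0.0012] rows 2.2
t cm [4.000e-02 1.000e-02 1.282e+01] r [-0.0006 -0.0004 -0.0012] rows 3.1
```

In the tool's units: 12.8 cm / 40 = 0.32, 12.6 cm / 40 = 0.315.

>>> carry_out(moves=[{"jaw": 0.3,"tx": 0,"ty": 0,"tz": 0.05,"rx": 0,"ry": 0,"rz": 0},{"jaw": 0.3,"tx": 0,"ty": 0,"tz": 0.125,"rx": 0,"ry": 0,"rz": 0},{"jaw": 0.3,"tx": 0,"ty": 0,"tz": 0.1875,"rx": 0,"ry": 0,"rz": 0},{"jaw": 0.3,"tx": 0,"ty": 0,"tz": 0.225,"rx": 0,"ry": 0,"rz": 0},{"jaw": 0.3,"tx": 0,"ty": 0,"tz": 0.2625,"rx": 0,"ry": 0,"rz": 0},{"jaw": 0.3,"tx": 0,"ty": 0,"tz": 0.295,"rx": 0,"ry": 0,"rz": 0},{"jaw": 0.3,"tx": 0,"ty": 0,"tz": 0.315,"rx": 0,"ry": 0,"rz": 0},{"jaw": 0.3,"tx": 0,"ty": 0,"tz": 0.32,"rx": 0,"ry": 0,"rz": 0},{"jaw": 0.3,"tx": 0,"ty": 0,"tz": 0.32,"rx": 0,"ry": 0,"rz": 0},{"jaw": 0.3,"tx": 0,"ty": 0,"tz": 0.32,"rx": 0,"ry": 0,"rz": 0}])

```text
clock: 24.77
ee_pos: [0.6082, 0.0419, 0.0931]
tcp_rot: [0.523, 0.852, 0.0, 0.0]
wrist_force: [-0.0, -0.7, 0.3]
finger_gap: 0.0597
gripper_force: 0.0
```

>>> carry_out(moves=[{"jaw": -0.2,"tx": 0,"ty": 0,"tz": 0,"rx": 0,"ry": 0,"rz": 0},{"jaw": -0.4,"tx": 0,"ty": 0,"tz": 0,"rx": 0,"ry": 0,"rz": 0},{"jaw": -0.5,"tx": 0,"ty": 0,"tz": 0,"rx": 0,"ry": 0,"rz": 0},{"jaw": -0.6,"tx": 0,"ty": 0,"tz": 0,"rx": 0,"ry": 0,"rz": 0},{"jaw": -0.7,"tx": 0,"ty": 0,"tz": 0,"rx": 0,"ry": 0,"rz": 0},{"jaw": -1,"tx": 0,"ty": 0,"tz": 0,"rx": 0,"ry": 0,"rz": 0},{"jaw": -1,"tx": 0,"ty": 0,"tz": 0,"rx": 0,"ry": 0,"rz": 0},{"jaw": -1,"tx": 0,"ty": 0,"tz": 0,"rx": 0,"ry": 0,"rz": 0},{"jaw": -1,"tx": 0,"ty": 0,"tz": 0,"rx": 0,"ry": 0,"rz": 0},{"jaw": -1,"tx": 0,"ty": 0,"tz": 0,"rx": 0,"ry": 0,"rz": 0}], newtons=20)

```text
clock: 25.6
ee_pos: [0.6079, 0.0421, 0.0923]
tcp_rot: [0.523, 0.852, 0.0, 0.0]
wrist_force: [2.3, 1.0, 0.1]
finger_gap: 0.0158
gripper_force: 20.0
```

>>> carry_out(moves=[{"jaw": -1,"tx": 0,"ty": 0,"tz": 0,"rx": 0,"ry": 0,"rz": 0},{"jaw": -1,"tx": 0,"ty": 0,"tz": 0,"rx": 0,"ry": 0,"rz": 0},{"jaw": -1,"tx": 0,"ty": 0,"tz": 0,"rx": 0,"ry": 0,"rz": 0},{"jaw": -1,"tx": 0,"ty": 0,"tz": 0,"rx": 0,"ry": 0,"rz": 0},{"jaw": -1,"tx": 0,"ty": 0,"tz": 0,"rx": 0,"ry": 0,"rz": 0},{"jaw": -1,"tx": 0,"ty": 0,"tz": 0,"rx": 0,"ry": 0,"rz": 0},{"jaw": -1,"tx": 0,"ty": 0,"tz": 0,"rx": 0,"ry": 0,"rz": 0},{"jaw": -1,"tx": 0,"ty": 0,"tz": 0,"rx": 0,"ry": 0,"rz": 0},{"jaw": -1,"tx": 0,"ty": 0,"tz": 0,"rx": 0,"ry": 0,"rz": 0},{"jaw": -1,"tx": 0,"ty": 0,"tz": 0,"rx": 0,"ry": 0,"rz": 0}], newtons=55)

```text
clock: 26.43
ee_pos: [0.6077, 0.0419, 0.0923]
tcp_rot: [0.524, 0.852, -0.0, -0.0]
wrist_force: [2.9, 1.4, 0.4]
finger_gap: 0.0157
gripper_force: 55.0
```

In the tool's units: -3 cm / 40 = -0.075, -2.8 cm / 40 = -0.07.

>>> carry_out(moves=[{"jaw": -1,"tx": 0,"ty": 0,"tz": -0.0025,"rx": 0,"ry": 0,"rz": 0},{"jaw": -1,"tx": 0,"ty": 0,"tz": -0.0075,"rx": 0,"ry": 0,"rz": 0},{"jaw": -1,"tx": 0,"ty": 0,"tz": -0.015,"rx": 0,"ry": 0,"rz": 0},{"jaw": -1,"tx": 0,"ty": 0,"tz": -0.025,"rx": 0,"ry": 0,"rz": 0},{"jaw": -1,"tx": 0,"ty": 0,"tz": -0.0375,"rx": 0,"ry": 0,"rz": 0},{"jaw": -1,"tx": 0,"ty": 0,"tz": -0.05,"rx": 0,"ry": 0,"rz": 0},{"jaw": -1,"tx": 0,"ty": 0,"tz": -0.0625,"rx": 0,"ry": 0,"rz": 0},{"jaw": -1,"tx": 0,"ty": 0,"tz": -0.07,"rx": 0,"ry": 0,"rz": 0},{"jaw": -1,"tx": 0,"ty": 0,"tz": -0.075,"rx": 0,"ry": 0,"rz": 0},{"jaw": -1,"tx": 0,"ty": 0,"tz": -0.075,"rx": 0,"ry": 0,"rz": 0}])

```text
clock: 27.27
ee_pos: [0.608, 0.0419, 0.123]
tcp_rot: [0.523, 0.852, 0.0, 0.0]
wrist_force: [0.1, -0.2, -7.3]
finger_gap: 0.0155
gripper_force: 55.0
```

In the tool's units: -6 cm / 40 = -0.15, -5.7 cm / 40 = -0.1425.

>>> carry_out(moves=[{"jaw": -1,"tx": 0,"ty": 0,"tz": -0.0075,"rx": 0,"ry": 0,"rz": 0},{"jaw": -1,"tx": 0,"ty": 0,"tz": -0.02,"rx": 0,"ry": 0,"rz": 0},{"jaw": -1,"tx": 0,"ty": 0,"tz": -0.0375,"rx": 0,"ry": 0,"rz": 0},{"jaw": -1,"tx": 0,"ty": 0,"tz": -0.0575,"rx": 0,"ry": 0,"rz": 0},{"jaw": -1,"tx": 0,"ty": 0,"tz": -0.0775,"rx": 0,"ry": 0,"rz": 0},{"jaw": -1,"tx": 0,"ty": 0,"tz": -0.0975,"rx": 0,"ry": 0,"rz": 0},{"jaw": -1,"tx": 0,"ty": 0,"tz": -0.1175,"rx": 0,"ry": 0,"rz": 0},{"jaw": -1,"tx": 0,"ty": 0,"tz": -0.1325,"rx": 0,"ry": 0,"rz": 0},{"jaw": -1,"tx": 0,"ty": 0,"tz": -0.1425,"rx": 0,"ry": 0,"rz": 0},{"jaw": -1,"tx": 0,"ty": 0,"tz": -0.15,"rx": 0,"ry": 0,"rz": 0}])

```text
clock: 28.1
ee_pos: [0.6078, 0.0419, 0.183]
tcp_rot: [0.523, 0.852, -0.0, 0.0]
wrist_force: [0.1, 0.9, -7.4]
finger_gap: 0.0158
gripper_force: 55.0
```

In the tool's units: -5.5 cm / 40 = -0.1375, -5.4 cm / 40 = -0.135.

>>> carry_out(moves=[{"jaw": -1,"tx": 0,"ty": 0,"tz": -0.0075,"rx": 0,"ry": 0,"rz": 0},{"jaw": -1,"tx": 0,"ty": 0,"tz": -0.02,"rx": 0,"ry": 0,"rz": 0},{"jaw": -1,"tx": 0,"ty": 0,"tz": -0.0375,"rx": 0,"ry": 0,"rz": 0},{"jaw": -1,"tx": 0,"ty": 0,"tz": -0.0575,"rx": 0,"ry": 0,"rz": 0},{"jaw": -1,"tx": 0,"ty": 0,"tz": -0.0775,"rx": 0,"ry": 0,"rz": 0},{"jaw": -1,"tx": 0,"ty": 0,"tz": -0.0975,"rx": 0,"ry": 0,"rz": 0},{"jaw": -1,"tx": 0,"ty": 0,"tz": -0.115,"rx": 0,"ry": 0,"rz": 0},{"jaw": -1,"tx": 0,"ty": 0,"tz": -0.1275,"rx": 0,"ry": 0,"rz": 0},{"jaw": -1,"tx": 0,"ty": 0,"tz": -0.135,"rx": 0,"ry": 0,"rz": 0},{"jaw": -1,"tx": 0,"ty": 0,"tz": -0.1375,"rx": 0,"ry": 0,"rz": 0}])

```text
clock: 28.93
ee_pos: [0.6079, 0.0419, 0.238]
tcp_rot: [0.523, 0.852, 0.0, 0.0]
wrist_force: [-0.6, -0.8, -7.4]
finger_gap: 0.016
gripper_force: 55.0
```

>>> carry_out(moves=[{"jaw": -1,"tx": 0,"ty": 0,"tz": 0,"rx": 0,"ry": 0,"rz": 0},{"jaw": -1,"tx": 0,"ty": 0,"tz": 0,"rx": 0,"ry": 0,"rz": 0},{"jaw": -1,"tx": 0,"ty": 0,"tz": 0,"rx": 0,"ry": 0,"rz": 0},{"jaw": -1,"tx": 0,"ty": 0,"tz": 0,"rx": 0,"ry": 0,"rz": 0},{"jaw": -1,"tx": 0,"ty": 0,"tz": 0,"rx": 0,"ry": 0,"rz": 0},{"jaw": -1,"tx": 0,"ty": 0,"tz": 0,"rx": 0,"ry": 0,"rz": 0},{"jaw": -1,"tx": 0,"ty": 0,"tz": 0,"rx": 0,"ry": 0,"rz": 0},{"jaw": -1,"tx": 0,"ty": 0,"tz": 0,"rx": 0,"ry": 0,"rz": 0},{"jaw": -1,"tx": 0,"ty": 0,"tz": 0,"rx": 0,"ry": 0,"rz": 0},{"jaw": -1,"tx": 0,"ty": 0,"tz": 0,"rx": 0,"ry": 0,"rz": 0}])

```text
clock: 29.77
ee_pos: [0.6076, 0.0419, 0.2372]
tcp_rot: [0.523, 0.852, -0.0, -0.0]
wrist_force: [0.2, 0.1, -7.8]
finger_gap: 0.0157
gripper_force: 55.0
```

```bash
python3 - <<'E'
from meas import *
cp=camera_params("wrist");im=capture("wrist");save("end",im);s=bot.observe();dz=s["ee_pos"][2]-.0923;print(s["ee_pos"],s["wrist_force"],s["torque"],dz)
a=np.radians(26.9);L=lambda p:np.round(1000*np.array([[np.cos(a),np.sin(a)],[-np.sin(a),np.cos(a)]])@(np.array(p)-[.6074,.0415]),1)
hsv=cv2.cvtColor(im,cv2.COLOR_RGB2HSV)
for n,m,z in(("wood",(hsv[...,0]<14)&(hsv[...,1]>100),.074),("metal",(hsv[...,1]<40)&(hsv[...,2]>140),.074)):
    for k in cv2.findContours(cv2.morphologyEx(m.astype(np.uint8)*255,cv2.MORPH_OPEN,np.ones((3,3))),0,2)[0]:
        if cv2.contourArea(k)>300:
            e=cv2.minAreaRect(wplane(cp,k[:,0],z+dz))
            if np.abs(L(e[0])).max()<150: print(n,cv2.boundingRect(k),L(e[0]),np.round(e[1],3),round(e[2],1))
E
```

```text
[0.60763031 0.04193393 0.23720184] [ 0.30539018  0.22553276 -8.52054085] [-0.04523953 -0.143974   -0.02305323] 0.14490184252140897
wood (370, 280, 71, 64) [ 52.1 -21. ] [0.034 0.049] 53.7
wood (301, 199, 39, 180) [ -0.1 -10.3] [0.021 0.113] 26.8
metal (381, 256, 43, 27) [45.3  7.3] [0.026 0.015] 24.3
metal (178, 187, 87, 88) [-54.1  28.6] [0.047 0.048] 26.9
metal (454, 128, 75, 91) [92.2 61.5] [0.037 0.037] 86.4
metal (49, 114, 61, 142) [-147.3   56. ] [0.093 0.014] 84.8
metal (185, 0, 75, 27) [-51.8 145.9] [0.04  0.015] 20.2
```

The caddy is 14.5 cm up. About 7.5 N hangs on the grip, and the tin and jar read in place and level, so I'm handing in.

```bash
python3 -c "
from bench import bot
print(bot.job_done())"
```

```text
the job is handed in; nothing more can be done
None
```

The job is handed in, but no verdict came back: the jar and the middle-sized tin are in the caddy's two empty places, and the arm is holding the caddy by its bar about 14.5 cm above the desk. My last wrist-camera measurement had the tin level and in place; the jar was partly hidden behind the finger but read in its place.

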